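Cam-lock the end stop of a flat-pack tin rack

TASK

The sloping tin rack is half built: the loose end stop at its low end still stands off on its dowels. Push the stop in until its bolt head comes up hard in the mouth of the open lower cam; then, with the screwdriver seated in the slot and square to the sloping board, turn that cam clockwise to its stop, so that it draws the end stop flush and locks it. Put the screwdriver back upright in its wooden block, fully home; do not touch the cam with the fingers or knock over or push aside the jars, tin and mug around.

Things in the scene. Friction and masses are not known exactly. Their poses are not given: they have to be found in the camera images.
- rack: Half-built sloping rack for tins, pale wood, fixed; 86 mm wide. Origin on the table under its middle; x to its back, y to its left, z up. Its board (150 mm up the slope, 24 mm thick, side lips 12 mm high) rises 30 degrees toward the back (+x); the middle of its top is 95 mm above the origin. The head board at the top end and the upper cam, nearer the top, are already locked: leave them.
- end_stop (a joint): How far the loose end stop (cross board at the low end) stands off the board's end, in m: 0 is flush. It slides along the slope on two dowels (about 4 N to push) and starts at 0.014 to 0.027. Pushed in with the cam open it stops hard at about 0.004, bolt head in the cam's mouth; only the cam draws it farther, and catches the head only if this is below 0.006.
- stop_push (a point): Point on the end stop's outer face to push at: 22 mm right (-y) of its middle, clear of the tall pine block on the left, level with the board's top. Axes: x up the slope (the way it must go), y to the rack's left, z square out of the board. The stop is 86 mm wide, 18 mm thick, and reaches from 28 mm below to 24 mm above this point along z; upright fingers meet its upper outer edge first.
- cam (a joint): Turn of the lower cam in rad: 0 with its red arrow (and mouth) toward the loose end stop, -0.1 to 0.1 at the start; grows clockwise seen from above its face. It catches the bolt head at about 0.4, has drawn the stop in by about 1.05 and meets its own stop at 1.35. Friction 0.04 N m, about 0.1 N m while drawing; it stays where it is left.
- cam_slot (a point): Centre of the top face of the lower cam: pale metal disc, 50 mm across, in the middle of the board's width, 30 mm from its low end, flush with its top. z: the disc's axis, out of the board (30 degrees from vertical, leaning to the low end). y: along the screwdriver slot; the red arrow lies on -y. The slot is central, 27 mm long, 7 mm wide, 8 mm deep, its rims bevelled 1.5 mm.
- screwdriver: Big flat screwdriver, red handle, black guard collar, 143 mm long, 140 g. Origin: middle of the blade's tip; z along the shaft to the handle, x along the blade's width. Blade 22 mm wide, 4 mm thick (2.4 at the tip); collar 46 mm across, 70 to 78 mm above the tip; handle 30 x 30 mm square, flats facing x and y, 78 to 138 mm above the tip. Stands upright in the block, free to turn.
- driver_grip (a point): Point on the screwdriver's axis to grip at, in the handle, 116 mm above the blade's tip.
- driver_tip (a point): Middle of the screwdriver blade's tip.
- tool_block: Dark wooden tool block, fixed, 100 x 72 mm, 80 mm tall; origin under its middle, x along its length. A square hole, 29 x 29 mm, rims bevelled 2 mm, goes down through its middle; the screwdriver hangs in it, collar on the block's top, tip 10 mm above the table. The smaller holes are not used.
- block_seat (a point): Where the blade's tip is when the screwdriver stands home in the block: on the hole's axis, 10 mm above the table.
- pine_block: Upright pine board, fixed, 140 mm long, 26 mm thick, 185 mm tall, standing close along the rack's left side. Origin under its middle, x along its length, z up. It never moves: carry the screwdriver over it or round its front.
- spice_jar: Bystander, loose: slim glass spice jar with an ochre lid, 45 mm across, 107 mm tall; origin under its middle, z up. Leave it alone.
- shaker: Bystander, loose: yellow-labelled spice shaker with a white cap, 57 mm across, 103 mm tall; origin under its middle, z up. Leave it alone.
- small_jar: Bystander, loose: small clear jar with an ochre lid, 52 mm across, 70 mm tall; origin under its middle, z up. Leave it alone.
- tomato_tin: Bystander, loose: low tin can, 75 mm across, 58 mm tall; origin under its middle, z up. Leave it alone.
- sweets_jar: Bystander, loose: glass jar of sweets with a black lid, 71 mm across, 100 mm tall; origin under its middle, z up. Leave it alone.
- mug: Bystander, loose: white mug, 83 mm across and 115 mm over its handle, 86 mm tall; origin under its middle, z up. Leave it alone.
Things that resemble listed ones, but are neither listed nor needed, are in the scene too. Leave any green or purple look-alike of the screwdriver alone.

How it is judged:
By the outcome, as a careful person would: the job done as asked, in the order asked, and still so for the second after the job is handed in, with the robot touching nothing.
It also fails if it takes over 70 s, if anything falls off the work surface, if the arm or the gripper's body presses on something with over 40 N, if the wrist force passes 120 N, or if a joint passes its speed limit or range.

ROBOT

A 6-joint arm with a two-finger parallel gripper is mounted at the origin on the work surface; the furniture and walls round the work are solid. World frame = base frame: x ahead of the robot, y to its left, z up, the work surface at z = 0. Lengths are in mm, angles in rad, forces in N, time in s.
With the tool pointing down it reaches from about 300 to 850 mm from the base axis. Payload 5.4 kg.
Tool frame: the origin (TCP) lies on the mounting face of the last link; the fingertips stand 173 mm ahead of it and the grasp point (between the pads) lies robot.hold_point_z ahead of it (robot.hold_point_z is the distance from the TCP to the grasp point, in mm); z points along the fingers, y is the line along which they close (so a half turn about z gives the same grasp; the last joint's range is limited). The gripper opens to 85 mm and grips with 20 to 120 N. Pads are 22 mm wide; open, the fingers measure 114 mm over their backs; the gripper's body (76 mm by 85 mm) begins 54 mm behind the grasp point. The pads swing forward as they close: fully open they stand 13 mm farther back than shut.
Start: joints at [-1.33, 0.158, 1.597, -0, 1.386, -0.21], TCP at [250.495, -517.552, 404.699] pointing down, gripper open.
Joint ranges: [-2.91, 2.91], [-0.94, 2.29], [0.18, 2.7], [-1.29, 4.43], [0.17, 2.64], [-3, 3]. Speed limits (rad/s): [2.57, 2.57, 3.14, 3.14, 3.14, 3.14].

INTERFACE

Orientations are given as a unit quaternion [x, y, z, w].
In Python, from plant import robot gives the robot as it stands.
- The arm moves only by the tool apply_moves, never from a script. Its argument "series" is a list of rows, each a list of 5 numbers: the finger opening in mm, from 0 to 85.4, then the shift along the tool's x, y, z in mm, then the turn about the tool's z in rad. In form: [[grip, x, y, z, yaw], ...]. A call has 1 to 5 rows; each row is the pose to reach, as a shift and turn from the pose commanded when the call began, along the tool's axes at that moment; what a row does not reach only later rows make up. A row lasts 1/10 s, in which the tool goes at most 50 mm and 8.59 degrees, less where a joint would pass 70% of its speed; a pose out of reach is approached as far as the arm can. A call with a gripper value outside its range is refused whole. The fingers move at their own pace and stop on an object; "newtons" is the grip in N (left out, the last holds). Time passes only in rows, so rows that repeat a pose let the fingers close. It gives the time, the measured TCP pose, the force, the opening and the grip force at its end, in the units of the state.
- robot.state(): the state, without advancing time (a new reading comes with each control period).
- robot.get_image(name): name is "scene" or "top" or "wrist"; returns a dict with "pixels" (400x640x3 uint8, red, green, blue), "depth" (400x640 float32, mm along the optical axis (not along the pixel's ray), 0 where there is no reading), "fx", "fy", "cx", "cy" (pixels), "cam_to_world" (4x4, takes a point from camera to world coordinates). Camera axes: x right, y up, looking along -z (the intrinsics and any distortion apply to the point x, -y, -z); pixel columns grow to the right and rows downward; lengths in mm; the calibration is good to about 2 mm. A picture is of the moment at which its call begins.
- robot.sign_off(): hands the job in; it is judged then, once.
Trained networks look in a picture, given as the dict that the camera call returned (one of the last four; its "shot" number tells which), for a name from the list of things; names that differ only in an ending like _2 or _b are one class to them, and where a whole thing is asked for, a point or a joint stands for the part that bears it (a point fixed in the world has none). Each returns a list of dicts, best first, with "p" (0 to 1); they miss things now and then, are a little off and sometimes report something else, mostly with a low value. They report only what shows in the picture. A call takes as long as a camera call. They do not tell look-alikes from the thing itself.
- robot.recognise(picture, query): "position" ([x, y, z] in mm, in world coordinates, good to about 4 mm: the middle of the surface that is visible of it).
- robot.regions_of(picture, query): "mask" (400x640 bool, what is visible of it).
- robot.place_of(picture, query): "position" ([x, y, z] in mm, in world coordinates, good to about 4 mm: a listed point, or the origin of a listed thing).
The state is a dict: "time": time; "joints": joint angles; "joint_vel": joint speeds; "joint_torque": joint torques, N m; "tcp_pos": TCP position; "ee_rot": TCP orientation; "contact_force": force on the tool from outside, world axes, zero at the start; "ft_torque": the same for the moment, N m; "finger_gap": finger opening in mm; "finger_force": force on a finger pad.
Only numpy, scipy, OpenCV 4.12 (cv2) and the standard library are available. Lean on these libraries where they do the work, as an engineer would, in place of code of your own. Each camera call takes 0.05 s, during which the arm holds its last target. There are 200 camera calls.

## Working session

There is one attempt and no reset: what is moved stays moved. The work goes in short steps, Python scripts to look and compute and a tool call to move; the robot and the scene stay as the last step left them, time stands still between calls to the robot, and variables do not carry over. Pictures are saved under pics/ and viewed, at most 10 in all, crops included, and the job is handed in when it is done.

Besides the shell and the picture viewer there is one more tool, called after "Request:" as a command line: name --pt "numbers of a row" for each row, then --argument value for the rest. apply_moves: Moves the arm, as the interface text tells. Its arguments: {"type":"object","properties":{"series":{"type":"array","items":{"type":"array","items":{"type":"number"}}},"newtons":{"type":"number"}},"required":["series"]}

```bash
ls; mkdir -p pics; python3 - <<'E'
from plant import robot
import cv2,numpy as np
print(robot.state(), robot.hold_point_z)
for n in ("scene","top"):
    p=robot.get_image(n); cv2.imwrite(f"pics/{n}0.png",p["pixels"][:,:,::-1])
    np.set_printoptions(precision=4,suppress=True)
    print(n,p["fx"],p["cx"],p["cy"],p["cam_to_world"].tolist() if hasattr(p["cam_to_world"],"tolist") else p["cam_to_world"], [k for k in p])
    for q in "rack end_stop stop_push cam cam_slot screwdriver driver_grip driver_tip tool_block block_seat pine_block spice_jar shaker small_jar tomato_tin sweets_jar mug".split():
        r=robot.place_of(p,q) if q not in("end_stop","cam") else robot.recognise(p,q)
        print(q,[(np.round(d["position"]).tolist(),round(d["p"],2),[k for k in d if k not in("position","p")]) for d in r[:4]])
E
```

```text
pics
{'time': 0.0, 'joints': array([-1.33007756e+00,  1.59063058e-01,  1.59820674e+00, -9.33727615e-06,
        1.38619837e+00, -2.10094652e-01]), 'joint_vel': array([ 0.00101969, -0.00081557,  0.0007171 ,  0.00058456, -0.00150322,
        0.00144346]), 'joint_torque': array([-4.60103511e-04, -3.95997620e+01, -3.31430984e+01,  3.37606116e-05,
        8.63952708e-03,  2.57915971e-06]), 'tcp_pos': array([ 250.44291213, -517.29317483,  403.72148729]), 'ee_rot': array([ 9.74702666e-01,  2.23503543e-01, -1.89463920e-05, -9.37576077e-04]), 'contact_force': array([-6.68632414e-01, -4.60284231e-01, -2.62170679e-04]), 'ft_torque': array([-0.01933988,  0.03773948, -0.0107324 ]), 'finger_force': 0.0, 'finger_gap': 85.26353823149346} 154.70000000000002
scene 448.1985168315356 319.3126881540437 210.7081989991607 [[-0.7711446076473464, 0.32105523912305367, -0.5497813451983061, -443.105250136472], [-0.6366188914023017, -0.39866469500992, 0.6601385067259383, 914.1498177157337], [-0.007237486174394503, 0.8590634402558907, 0.511817960225693, 807.4138789080241], [0.0, 0.0, 0.0, 1.0]] ['pixels', 'depth'
[... 1277 characters left out ...]
0], 0.62, [])]
cam_slot [([387.0, -306.0, 73.0], 0.69, [])]
screwdriver [([246.0, 337.0, 1.0], 0.76, []), ([352.0, 284.0, 12.0], 0.52, []), ([160.0, 306.0, 2.0], 0.51, [])]
driver_grip [([357.0, 285.0, 125.0], 0.53, []), ([174.0, 237.0, 93.0], 0.47, [])]
driver_tip [([244.0, 341.0, 1.0], 0.68, []), ([155.0, 302.0, 1.0], 0.57, [])]
tool_block [([354.0, 283.0, -2.0], 0.83, [])]
block_seat [([353.0, 286.0, 7.0], 0.67, [])]
pine_block []
spice_jar [([415.0, 121.0, -1.0], 0.75, [])]
shaker [([364.0, 112.0, 4.0], 0.55, []), ([426.0, -310.0, 2.0], 0.43, [])]
small_jar [([340.0, -146.0, 3.0], 0.55, [])]
tomato_tin [([432.0, -105.0, -2.0], 0.73, [])]
sweets_jar [([429.0, 57.0, 2.0], 0.81, [])]
mug []
```

View pics/scene0.png

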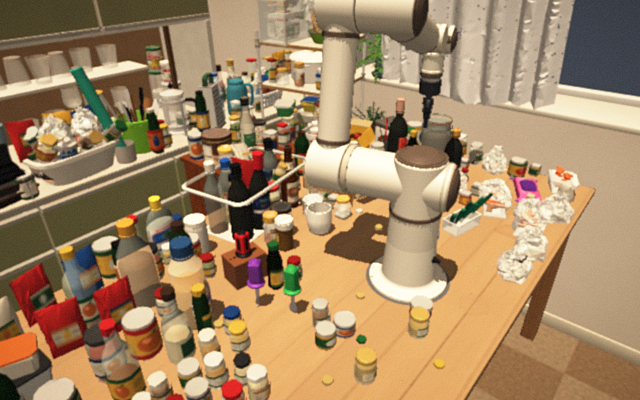

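View pics/top0.png

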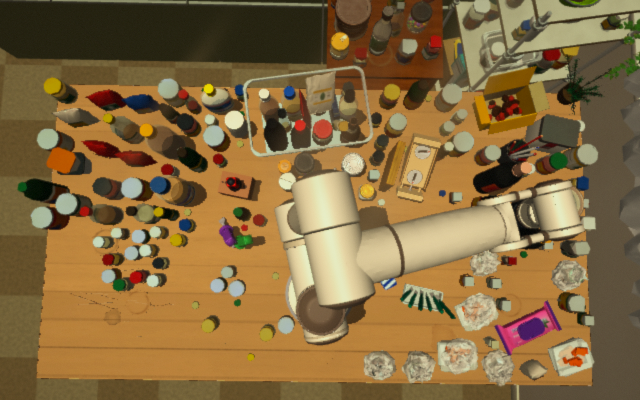

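Scene: the red screwdriver stands in the block at (241,242) in the scene view and (237,184) in the top view. The look-alikes are purple at (256,272) and (228,234), and green at (292,283) and (243,240). The rack is at (417,165) in the top view, with the pine block on its left at (396,160).

Next I'll check the driver up close and measure the rack and the clearances.

```bash
cat > h.py <<'E'
from plant import robot
import cv2,numpy as np
from scipy.spatial.transform import Rotation as R
np.set_printoptions(precision=3,suppress=True)
def cloud(p):
    v,u=np.mgrid[0:400,0:640]; d=p["depth"].astype(float)
    c=np.stack([(u-p["cx"])/p["fx"]*d,-(v-p["cy"])/p["fy"]*d,-d],-1)
    M=np.array(p["cam_to_world"]); w=c@M[:3,:3].T+M[:3,3]; w[d<=0]=np.nan
    return w
def px(p,q):
    M=np.linalg.inv(np.array(p["cam_to_world"])); c=M[:3,:3]@np.array(q)+M[:3,3]
    return p["cx"]+p["fx"]*c[0]/-c[2], p["cy"]-p["fy"]*c[1]/-c[2]
def crop(p,q,r,name,s=6):
    u,v=map(int,px(p,q)); a=p["pixels"][max(v-r,0):v+r,max(u-r,0):u+r,::-1]
    cv2.imwrite(name,cv2.resize(a,None,fx=s,fy=s,interpolation=cv2.INTER_CUBIC)); print(name,u,v,r,s)
E
python3 - <<'E'
from h import *
print([m for m in dir(robot) if m[0]!='_'])
p=robot.get_image("top"); s=robot.get_image("scene")
W=cloud(p)
# board plane around cam
c=np.array([388,-306,74]); 
m=(np.hypot(W[...,0]-400,W[...,1]+309)<30)&(W[...,2]>50)&(W[...,2]<130)
P=W[m]; A=np.c_[P[:,:2],np.ones(len(P))]; k=np.linalg.lstsq(A,P[:,2],rcond=None)[0]
for _ in range(3):
    r=abs(A@k-P[:,2])<4; k=np.linalg.lstsq(A[r],P[r,2],rcond=None)[0]
print(len(P),r.sum(),k, np.degrees(np.arctan(np.hypot(*k[:2]))),np.degrees(np.arctan2(k[1],k[0])))
# height in sectors
az=np.degrees(np.arctan2(W[...,1],W[...,0])); rr=np.hypot(W[...,0],W[...,1])
for a in range(-75,100,15):
    print(a,[(q,int(np.nanmax(np.where((abs(az-a)<8)&(rr>q)&(rr<q+100),W[...,2],-99)))) for q in range(300,1100,100)])
a=s; 
u,v=map(int,px(s,[354,285,110])); A1=cv2.resize(s["pixels"][v-45:v+45,u-40:u+80,::-1],None,fx=5,fy=5)
u,v=map(int,px(p,[400,-309,90])); B1=cv2.resize(p["pixels"][v-45:v+45,u-35:u+35,::-1],None,fx=5,fy=5)
cv2.imwrite("pics/c1.png",cv2.resize(np.hstack([A1,B1]),None,fx=.8,fy=.8)); print(u,v)
E
```

```text
['IKError', 'get_image', 'hold_point_z', 'place_of', 'recognise', 'regions_of', 'sign_off', 'state']
287 213 [   0.574   -0.099 -181.621] 30.23837780123864 -9.783020194815137
-75 [(300, 579), (400, 605), (500, 582), (600, 565), (700, 196), (800, 316), (900, 329), (1000, 162)]
-60 [(300, 664), (400, 625), (500, 585), (600, 579), (700, 300), (800, 207), (900, 339), (1000, 351)]
-45 [(300, 664), (400, 608), (500, 158), (600, 202), (700, 145), (800, 173), (900, 500), (1000, 498)]
-30 [(300, 75), (400, 190), (500, 191), (600, 162), (700, 187), (800, 173), (900, 497), (1000, 315)]
-15 [(300, 714), (400, 179), (500, 231), (600, 241), (700, 176), (800, 319), (900, 241), (1000, 113)]
0 [(300, 719), (400, 267), (500, 271), (600, 246), (700, 180), (800, 190), (900, 189), (1000, -65)]
15 [(300, 111), (400, 267), (500, 268), (600, 247), (700, 175), (800, -99), (900, -99), (1000, -71)]
30 [(300, 83), (400, 175), (500, 177), (600, 176), (700, 190), (800, 107), (900, -99), (1000, -99)]
45 [(300, 148), (400, 156), (500, 235), (600, 245), (700, 248), (800, 219), (900, 143), (1000, 111)]
60 [(300, 44), (400, 75), (500, 238), (600, 232), (700, 148), (800, 147), (900, 147), (1000, 145)]
75 [(300, 83), (400, 78), (500, 117), (600, 198), (700, 208), (800, 109), (900, 208), (1000, 4)]
90 [(300, 56), (400, 14), (500, 86), (600, 90), (700, 54), (800, 9), (900, 9), (1000, -99)]
416 172
```

View pics/c1.png

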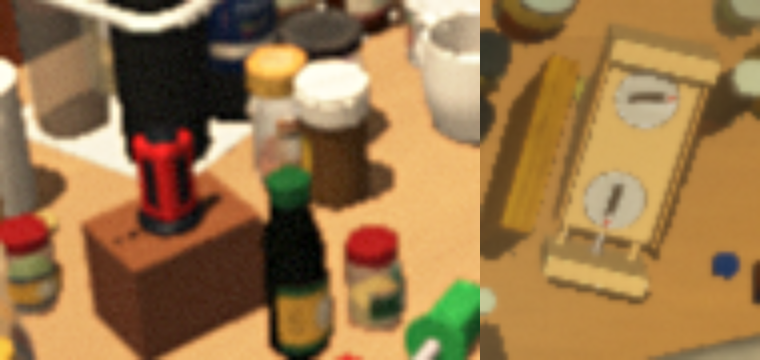

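The crop confirms the red driver in the dark block. On the rack, the end stop stands off at its low end on dowels and a bolt. I'm moving over the low end for a closer look.

Request:
apply_moves --pt "0 25 -40 0 0.14" --pt "0 50 -80 0 0.28" --pt "0 75 -120 0 0.42" --pt "0 100 -160 0 0.56" --pt "0 116 -185 0 0.7" --newtons 40

```text
time: 2.4
tcp_pos: [274.3, -297.9, 404.4]
ee_rot: [0.992, -0.127, 0.0, -0.0]
contact_force: [0.8, -0.1, -0.4]
finger_gap: 12.3
finger_force: 0.0
```

Request:
apply_moves --pt "0 0 0 0 0" --pt "0 0 0 0 0"

```text
time: 2.6
tcp_pos: [274.4, -300.4, 405.1]
ee_rot: [0.992, -0.123, 0.0, 0.001]
contact_force: [0.4, -1.2, 0.5]
finger_gap: -0.1
finger_force: 0.0
```

```bash
python3 - <<'E'
from h import *
st=robot.state(); print(st["tcp_pos"],R.from_quat(st["ee_rot"]).as_matrix(),st["joints"],st["time"])
w=robot.get_image("wrist"); t=robot.get_image("top")
cv2.imwrite("pics/w1.png",w["pixels"][:,:,::-1])
print(np.array(w["cam_to_world"]))
for p in(w,t):
    for q in "stop_push cam_slot rack pine_block".split():
        r=robot.place_of(p,q); print(q,[(np.round(d["position"]).tolist(),round(d["p"],2)) for d in r[:3]])
np.savez("w1.npz",d=w["depth"],M=w["cam_to_world"])
for p in (w,t):
    W=cloud(p)
    for q in ("pine_block","end_stop"):
        r=robot.regions_of(p,q)
        if r:
            P=W[r[0]["mask"]]; P=P[np.isfinite(P).all(1)]
            h=np.percentile(P[:,2],95); T=P[P[:,2]>h-8]; 
            (c,sz,a)=cv2.minAreaRect(T[:,:2].astype(np.float32)); print(q,r[0]["p"],h,c,sz,a)
E
```

```text
[ 274.406 -300.389  405.074] [[ 0.97  -0.244  0.   ]
 [-0.244 -0.97  -0.002]
 [ 0.001  0.001 -1.   ]] [-1.13  -0.307  2.035 -0.     1.412  0.688] 2.6
[[  -0.243    0.919    0.309  355.577]
 [  -0.97    -0.231   -0.077 -320.475]
 [   0.001   -0.319    0.948  373.76 ]
 [   0.       0.       0.       1.   ]]
stop_push [([326.0, -314.0, 39.0], 0.84)]
cam_slot [([391.0, -300.0, 73.0], 0.81)]
rack [([427.0, -311.0, -1.0], 0.84)]
pine_block []
stop_push [([328.0, -317.0, 36.0], 0.6)]
cam_slot [([389.0, -304.0, 70.0], 0.54)]
rack [([427.0, -314.0, 3.0], 0.58)]
pine_block [([387.0, -304.0, 71.0], 0.45), ([355.0, 285.0, 126.0], 0.17)]
end_stop 0.58 65.74853725035214 (330.5105285644531, -291.9461975097656) (85.58905029296875, 20.72196388244629) 77.93310546875
```

View pics/w1.png

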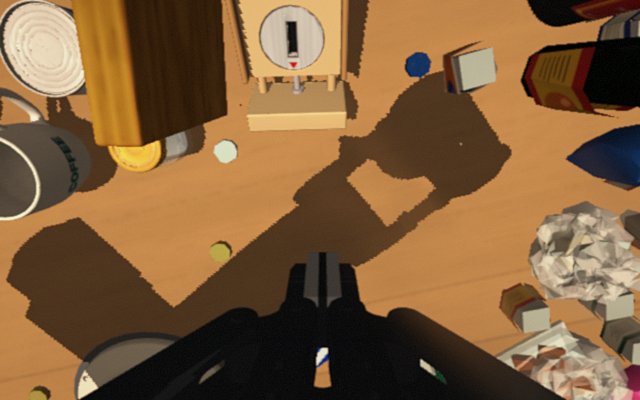

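The wrist view shows the stop's outer edge from (249,113) to (346,110), the slot at (293,37) with its arrow below it, and the pine block at (150,70). I'll turn those pixels into positions.

```bash
python3 - <<'E'
from h import *
w=robot.get_image("wrist"); W=cloud(w)
med=lambda u,v,k=1:np.nanmedian(W[v-k:v+k+1,u-k:u+k+1].reshape(-1,3),0)
for n,u,v in [("stop top L",256,100),("stop top R",338,98),("edgeL",256,111),("edgeR",338,109),("slot top",293,24),("slot bot",293,53),("disc L",264,38),("disc R",323,38),("pine near corner",105,140),("pine R corner",220,118)]:
    print(n,med(u,v))
# disc by colour: grey low saturation
hsv=cv2.cvtColor(w["pixels"],cv2.COLOR_RGB2HSV); m=(hsv[...,1]<60)&(hsv[...,2]>120); m[:, :250]=0;m[:,335:]=0;m[75:]=0
P=W[m];print(len(P),np.nanmin(P,0),np.nanmax(P,0)); 
d=((hsv[...,2]<60)); d[:, :280]=0;d[:,306:]=0;d[60:]=0;d[:15]=0
vv,uu=np.nonzero(d); print(cv2.minAreaRect(np.c_[uu,vv].astype(np.float32)))
# board plane
m=np.zeros((400,640),bool); m[0:85,246:340]=1; Q=W[m]; Q=Q[np.isfinite(Q).all(1)]
A=np.c_[Q[:,:2],np.ones(len(Q))]; r=np.ones(len(Q),bool)
for t in(20,8,4,3,3): k=np.linalg.lstsq(A[r],Q[r,2],rcond=None)[0]; r=abs(A@k-Q[:,2])<t
print(k,r.sum(),np.degrees(np.arctan(np.hypot(*k[:2]))),np.degrees(np.arctan2(k[1],k[0])))
E
```

```text
stop top L [ 353.288 -259.52    48.243]
stop top R [ 337.089 -330.46    49.118]
edgeL [ 344.699 -259.434   62.975]
edgeR [ 329.102 -327.936   62.764]
slot top [ 400.871 -308.748   69.301]
slot bot [ 381.43  -302.554   61.501]
disc L [ 396.514 -284.195   72.896]
disc R [ 385.345 -328.908   71.183]
pine near corner [ 354.341 -201.043  184.69 ]
pine R corner [ 344.913 -209.15    -0.288]
2764 [ 369.367 -329.453   58.757] [ 412.267 -280.219   84.963]
((291.6671142578125, 36.341644287109375), (29.113630294799805, 8.08989429473877), 87.1375961303711)
[   0.564   -0.123 -185.763] 6666 29.99531373339775 -12.312703697609363
```

Request:
apply_moves --pt "0 0 0 48 0" --pt "0 0 0 96 0" --pt "0 0 0 144 0" --pt "0 0 0 188 0" --pt "0 15 0 188 -0.03"

```text
time: 3.85
tcp_pos: [286.6, -300.6, 210.6]
ee_rot: [0.994, -0.11, -0.004, -0.006]
contact_force: [-0.1, -0.2, 0.2]
finger_gap: -0.0
finger_force: 0.0
```

Request:
apply_moves --pt "0 5 0 0 0" --pt "0 10 0 0 0" --pt "0 15 0 0 0" --pt "0 20 0 0 0" --pt "0 22 0 0 0"

```text
time: 4.35
tcp_pos: [310.2, -309.4, 217.9]
ee_rot: [0.994, -0.109, -0.001, 0.001]
contact_force: [-8.5, 2.3, 7.0]
finger_gap: 0.1
finger_force: 4.4
```

Request:
apply_moves --pt "0 2 0 0 0" --pt "0 4 0 0 0" --pt "0 6 0 0 0" --pt "0 8 0 0 0" --pt "0 8 0 0 0"

```text
time: 4.85
tcp_pos: [317.9, -311.1, 217.9]
ee_rot: [0.994, -0.109, -0.001, 0.0]
contact_force: [-6.9, 1.9, 6.0]
finger_gap: -0.1
finger_force: 3.5
```

Request:
apply_moves --pt "0 1.5 0 0 0" --pt "0 3 0 0 0" --pt "0 4 0 0 0" --pt "0 4 0 0 0"

```text
time: 5.25
tcp_pos: [320.4, -311.8, 217.9]
ee_rot: [0.994, -0.108, -0.004, -0.0]
contact_force: [-20.0, 3.3, 15.5]
finger_gap: 0.1
finger_force: 10.0
```

Request:
apply_moves --pt "0 1.5 0 0 0" --pt "0 3 0 0 0" --pt "0 3 0 0 0"

```text
time: 5.55
tcp_pos: [321.9, -312.3, 217.9]
ee_rot: [0.994, -0.108, -0.007, -0.001]
contact_force: [-31.8, 5.2, 24.6]
finger_gap: -0.1
finger_force: 16.5
```

The stop has come up hard. I'm backing off and rising, then checking it.

Request:
apply_moves --pt "0 -10 0 0 0" --pt "0 -40 0 0 0" --pt "0 -47 0 -45 0" --pt "0 -47 0 -95 0" --pt "0 -47 0 -145 0"

```text
time: 6.05
tcp_pos: [278.7, -301.5, 364.1]
ee_rot: [0.994, -0.11, 0.0, 0.001]
contact_force: [0.6, -1.2, 0.8]
finger_gap: -0.3
finger_force: 0.0
```

Request:
apply_moves --pt "30 0 0 -43 0" --pt "60 0 0 -43 0"

```text
time: 6.25
tcp_pos: [279.9, -303.4, 412.7]
ee_rot: [0.994, -0.109, 0.004, 0.007]
contact_force: [0.3, -0.7, 0.0]
finger_gap: 28.1
finger_force: 0.0
```

```bash
python3 - <<'E'
from h import *
st=robot.state(); print(st["tcp_pos"],st["joints"],st["time"])
w=robot.get_image("wrist"); W=cloud(w)
u=np.array([.9767,-.2147]); v=np.array([.2147,.9767]); C=np.array([390.8,-305,72.4])
m=np.zeros((400,640),bool); m[60:180,180:420]=1
P=W[m]; D=P-C; xr=D[:,:2]@u; yr=D[:,:2]@v; z=D[:,2]
s=xr*np.cos(np.pi/6)+z*.5; n=-xr*.5+z*np.cos(np.pi/6)
g=(abs(n-24)<5)&(abs(yr)<38)&(s<-20); print("stop top along-slope range",np.percentile(s[g],[2,50,98]),np.percentile(n[g],[5,50,95]),"s ~",-np.percentile(s[g],98)-30)
hsv=cv2.cvtColor(w["pixels"],cv2.COLOR_RGB2HSV)
vv,uu=np.nonzero((hsv[...,2]<70)&(abs(W[...,2]-68)<14)&(np.hypot(W[...,0]-C[0],W[...,1]-C[1])<16))
Q=W[vv,uu]-C; q=np.c_[Q[:,:2]@u*1.1547,Q[:,:2]@v].astype(np.float32); print(len(q),cv2.minAreaRect(q),cv2.fitLine(q,cv2.DIST_L2,0,.01,.01).ravel())
r=((hsv[...,0]<8)|(hsv[...,0]>172))&(hsv[...,1]>140)&(np.hypot(W[...,0]-C[0],W[...,1]-C[1])<26)
Q=np.nanmedian(W[r],0)-C; print("arrow",r.sum(),Q[:2]@u*1.1547,Q[:2]@v)
E
```

```text
[ 279.853 -303.375  412.688] [-1.121 -0.3    2.015  0.     1.411  0.67 ] 6.25
stop top along-slope range [-50.86  -40.824 -34.004] [20.461 23.653 24.748] s ~ 4.003550766781636
201 ((2.009505271911621, 0.26221466064453125), (6.195634365081787, 24.613374710083008), 88.27532196044922) [ 0.999 -0.04   3.223  0.424]
arrow 18 -20.576454124558854 0.8244805243763332
```

The stop is at about 4.0 mm and the cam at about +0.04 rad. The task needs a 30° tool tilt, but the moves only offer yaw. I'll see how the arm behaves at its reach limit, high up in free space along the rack's heading.

Request:
apply_moves --pt "60 40 -20 -20 0" --pt "60 80 -40 -40 0" --pt "60 120 -60 -60 0" --pt "60 160 -80 -80 0" --pt "60 200 -100 -100 0"

```text
time: 6.8
tcp_pos: [497.7, -246.9, 504.0]
ee_rot: [0.994, -0.109, -0.001, -0.0]
contact_force: [1.0, -1.5, 0.7]
finger_gap: 59.9
finger_force: 0.0
```

Request:
apply_moves --pt "60 40 -25 -20 0" --pt "60 80 -50 -40 0" --pt "60 120 -75 -60 0" --pt "60 160 -100 -80 0" --pt "60 200 -125 -90 0"

```text
time: 7.3
tcp_pos: [716.9, -169.4, 594.8]
ee_rot: [0.994, -0.11, 0.001, 0.0]
contact_force: [1.2, -0.8, 0.6]
finger_gap: 60.1
finger_force: 0.0
```

Request:
apply_moves --pt "60 45 0 0 0" --pt "60 90 0 0 0" --pt "60 135 0 0 0" --pt "60 180 0 0 0" --pt "60 220 0 0 0"

```text
time: 7.8
tcp_pos: [801.1, -188.5, 554.5]
ee_rot: [0.994, -0.109, 0.015, 0.002]
contact_force: [-0.6, 0.4, 1.9]
finger_gap: 59.9
finger_force: 0.0
```

```bash
python3 - <<'E'
from h import *
st=robot.state(); print(st["tcp_pos"],st["joints"],st["time"]); print(R.from_quat(st["ee_rot"]).as_matrix())
E
```

```text
[ 801.125 -188.471  554.48 ] [-0.378  0.964  0.186  0.005  1.962  1.414] 7.8
[[ 0.976 -0.218  0.029]
 [-0.217 -0.976 -0.007]
 [ 0.03   0.    -1.   ]]
```

Request:
apply_moves --pt "60 45 0 0 0" --pt "60 90 0 0 0" --pt "60 135 0 0 0" --pt "60 180 0 0 0" --pt "60 220 0 0 0"

```text
time: 8.3
tcp_pos: [823.6, -192.1, 514.7]
ee_rot: [0.993, -0.109, 0.033, 0.004]
contact_force: [-0.8, 0.2, -0.2]
finger_gap: 59.9
finger_force: 0.0
```

```bash
python3 - <<'E'
from h import *
st=robot.state(); print(st["tcp_pos"],st["joints"],st["time"]); print(R.from_quat(st["ee_rot"]).as_matrix())
E
```

```text
[ 823.632 -192.134  514.738] [-0.373  1.014  0.184  0.01   1.878  1.42 ] 8.3
[[ 0.974 -0.218  0.065]
 [-0.217 -0.976 -0.015]
 [ 0.067  0.001 -0.998]]
```

Request:
apply_moves --pt "60 40 0 -25 0" --pt "60 85 0 -50 0" --pt "60 130 0 -75 0" --pt "60 170 0 -100 0" --pt "60 210 0 -125 0"

```text
time: 8.8
tcp_pos: [815.1, -188.9, 546.0]
ee_rot: [0.993, -0.109, 0.05, 0.006]
contact_force: [0.5, -0.8, -0.3]
finger_gap: 60.1
finger_force: 0.0
```

```bash
python3 - <<'E'
from h import *
st=robot.state(); print(st["tcp_pos"],st["joints"],st["time"]); print(R.from_quat(st["ee_rot"]).as_matrix())
E
```

```text
[ 815.101 -188.922  545.953] [-0.374  0.977  0.183  0.015  1.882  1.421] 8.8
[[ 0.971 -0.218  0.098]
 [-0.216 -0.976 -0.023]
 [ 0.1    0.001 -0.995]]
```

Tilt builds up at the reach limit, about 2° per call in the direction needed, and it persists. Next I'll see whether the inner limit takes it back out.

Request:
apply_moves --pt "60 -48 0 -4 0" --pt "60 -96 0 -8 0" --pt "60 -144 0 -12 0" --pt "60 -192 0 -16 0" --pt "60 -240 0 -20 0"

```text
time: 9.3
tcp_pos: [622.0, -145.9, 542.2]
ee_rot: [0.993, -0.109, 0.05, 0.006]
contact_force: [0.4, -0.5, 1.9]
finger_gap: 60.2
finger_force: 0.0
```

Request:
apply_moves --pt "60 -48 0 -4 0" --pt "60 -96 0 -8 0" --pt "60 -144 0 -12 0" --pt "60 -192 0 -16 0" --pt "60 -240 0 -20 0"

```text
time: 9.8
tcp_pos: [387.2, -93.4, 538.5]
ee_rot: [0.993, -0.109, 0.05, 0.006]
contact_force: [-0.2, -0.3, 2.2]
finger_gap: 60.2
finger_force: 0.0
```

```bash
python3 - <<'E'
from h import *
st=robot.state(); print(st["tcp_pos"],st["joints"],st["time"]); print(R.from_quat(st["ee_rot"]).as_matrix())
E
```

```text
[387.237 -93.4   538.501] [-0.553 -0.414  1.857  0.031  1.603  1.239] 9.8
[[ 0.971 -0.217  0.097]
 [-0.216 -0.976 -0.023]
 [ 0.1    0.002 -0.995]]
```

Request:
apply_moves --pt "60 -45 0 0 0" --pt "60 -90 0 0 0" --pt "60 -135 0 0 0" --pt "60 -180 0 0 0" --pt "60 -220 0 0 0"

```text
time: 10.3
tcp_pos: [226.5, -60.9, 525.0]
ee_rot: [0.993, -0.111, 0.03, 0.002]
contact_force: [0.3, -0.6, 0.3]
finger_gap: 60.2
finger_force: 0.0
```

```bash
python3 - <<'E'
from h import *
st=robot.state(); print(st["tcp_pos"],st["joints"],st["time"]); print(R.from_quat(st["ee_rot"]).as_matrix())
E
```

```text
[226.51  -60.856 524.952] [-0.824 -0.943  2.166  0.039  1.87   0.982] 10.3
[[ 0.974 -0.22   0.06 ]
 [-0.22  -0.975 -0.01 ]
 [ 0.06  -0.003 -0.998]]
```

Request:
apply_moves --pt "60 -45 0 0 0" --pt "60 -90 0 0 0"

```text
time: 10.5
tcp_pos: [219.1, -61.9, 537.7]
ee_rot: [0.994, -0.109, 0.017, 0.002]
contact_force: [0.5, -0.4, 0.4]
finger_gap: 59.6
finger_force: 0.0
```

```bash
python3 - <<'E'
from h import *
st=robot.state(); print(st["tcp_pos"],st["joints"],st["time"]); print(R.from_quat(st["ee_rot"]).as_matrix())
E
```

```text
[219.073 -61.933 537.68 ] [-0.844 -0.944  2.141  0.022  1.917  0.953] 10.5
[[ 0.975 -0.217  0.034]
 [-0.217 -0.976 -0.007]
 [ 0.034 -0.    -0.999]]
```

Request:
apply_moves --pt "60 -45 0 0 0" --pt "60 -90 0 0 0" --pt "60 -120 0 0 0"

```text
time: 10.8
tcp_pos: [208.2, -67.4, 554.4]
ee_rot: [0.994, -0.109, 0.001, -0.002]
contact_force: [0.2, -0.9, -0.0]
finger_gap: 60.1
finger_force: 0.0
```

```bash
python3 - <<'E'
from h import *
st=robot.state(); print(st["tcp_pos"],st["joints"],st["time"]); M=R.from_quat(st["ee_rot"]).as_matrix();print(M)
p=robot.get_image("top"); W=cloud(p); hsv=cv2.cvtColor(p["pixels"],cv2.COLOR_RGB2HSV)
# tool block yaw by top face
r=robot.regions_of(p,"tool_block"); P=W[r[0]["mask"]]; P=P[abs(P[:,2]-80)<6]
print("block",len(P),cv2.minAreaRect(P[:,:2].astype(np.float32)))
# driver handle top
red=((hsv[...,0]<8)|(hsv[...,0]>172))&(hsv[...,1]>120)&(np.hypot(W[...,0]-354,W[...,1]-285)<35)&(W[...,2]>90)
P=W[red]; print("drv",len(P),np.nanmedian(P,0),cv2.minAreaRect(P[:,:2].astype(np.float32)))
T=P[P[:,2]>140]; print(len(T),T.mean(0) if len(T) else 0, cv2.minAreaRect(T[:,:2].astype(np.float32)) if len(T)>4 else 0)
E
```

```text
[208.214 -67.352 554.407] [-0.895 -0.944  2.107  0.004  1.981  0.896] 10.8
[[ 0.976 -0.217  0.002]
 [-0.217 -0.976  0.004]
 [ 0.001 -0.004 -1.   ]]
block 467 ((352.97784423828125, 281.7628173828125), (100.53447723388672, 72.18601989746094), 79.17506408691406)
drv 96 [347.906 274.89  143.797] ((352.7332763671875, 281.5740966796875), (30.214948654174805, 30.207019805908203), 7.549368858337402)
61 [352.452 280.646 147.129] ((352.7800598144531, 281.4580383300781), (28.879520416259766, 30.681257247924805), 4.327227592468262)
```

The tool is back upright. Now to the driver.

Request:
apply_moves --pt "60 20 -40 0 -0.1" --pt "60 40 -85 0 -0.2" --pt "60 52 -133 0 -0.3" --pt "60 60 -181 0 -0.3" --pt "60 65 -229 0 -0.3"

```text
time: 11.4
tcp_pos: [312.6, 119.4, 554.3]
ee_rot: [0.999, 0.041, 0.001, -0.003]
contact_force: [1.2, -0.4, 0.1]
finger_gap: 59.9
finger_force: 0.0
```

Request:
apply_moves --pt "60 -14 -40 40 0" --pt "60 -28 -80 80 0" --pt "60 -42 -120 120 0" --pt "60 -42 -138 158 0" --pt "60 -42 -138 158 0"

```text
time: 11.9
tcp_pos: [256.7, 253.6, 392.7]
ee_rot: [0.999, 0.042, -0.003, -0.002]
contact_force: [-0.3, -0.2, 0.9]
finger_gap: 60.3
finger_force: 0.0
```

```bash
python3 - <<'E'
from h import *
st=robot.state(); print(st["tcp_pos"],st["joints"],st["time"]); M=R.from_quat(st["ee_rot"]).as_matrix();print(M)
p=robot.get_image("wrist"); W=cloud(p); hsv=cv2.cvtColor(p["pixels"],cv2.COLOR_RGB2HSV)
cv2.imwrite("pics/w2.png",p["pixels"][:,:,::-1])
red=((hsv[...,0]<8)|(hsv[...,0]>172))&(hsv[...,1]>120)&(np.hypot(W[...,0]-353,W[...,1]-282)<30)&(W[...,2]>138)
P=W[red]; print("drv",len(P),P.mean(0) ,cv2.minAreaRect(P[:,:2].astype(np.float32)))
B=W[(abs(W[...,2]-80)<5)&(np.hypot(W[...,0]-353,W[...,1]-282)<65)]; print("block",len(B),cv2.minAreaRect(B[:,:2].astype(np.float32)))
for q in("driver_grip","block_seat"):
  for d in robot.place_of(p,q)[:2]: print(q,d)
E
```

```text
[256.72  253.612 392.696] [ 0.438 -0.446  2.16   0.007  1.432  1.923] 11.9
[[ 0.996  0.085 -0.007]
 [ 0.085 -0.996  0.004]
 [-0.007 -0.005 -1.   ]]
drv 1289 [354.861 282.154 145.789] ((355.21038818359375, 283.5974426269531), (30.096721649169922, 30.24421501159668), 5.074655055999756)
block 9866 ((355.2237854003906, 283.615234375), (100.254150390625, 72.16265106201172), 79.16686248779297)
driver_grip {'position': [181.1, 175.3, 15.4], 'p': 0.77}
driver_grip {'position': [356.0, 280.5, 128.2], 'p': 0.72}
```

View pics/w2.png

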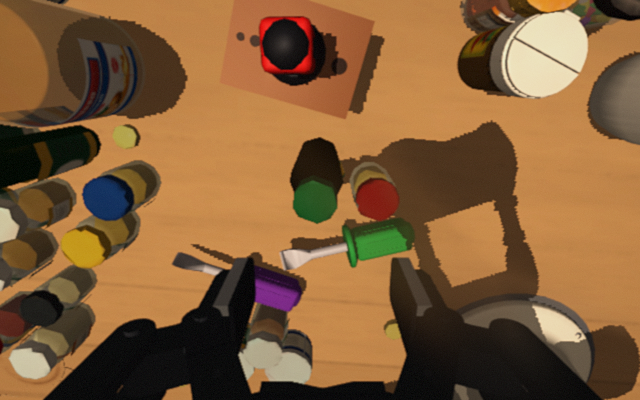

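The red driver is at (287,48), squared to the tool within 0.2°. The purple one at (265,285) and the green one at (380,240) lie clear.

Request:
apply_moves --pt "60 45 -10 0 0" --pt "60 90 -20 0 0" --pt "60 100.7 -21.5 0 0" --pt "60 100.7 -21.5 45 0" --pt "60 100.7 -21.5 80 0"

```text
time: 12.55
tcp_pos: [359.3, 281.7, 318.2]
ee_rot: [0.999, 0.04, 0.002, -0.004]
contact_force: [-0.3, 0.2, -1.1]
finger_gap: 59.8
finger_force: 0.0
```

Request:
apply_moves --pt "60 0 0 20 0" --pt "60 0 0 32 0" --pt "26 0 0 32 0" --pt "26 0 0 32 0" --pt "26 0 0 32 0" --newtons 50

```text
time: 13.05
tcp_pos: [358.6, 282.6, 287.3]
ee_rot: [0.999, 0.04, 0.002, -0.004]
contact_force: [-0.1, 0.2, 1.6]
finger_gap: 29.5
finger_force: 49.8
```

```bash
python3 - <<'E'
from h import *
st=robot.state(); print(st)
E
```

```text
{'time': 13.05, 'joints': array([ 0.4  , -0.025,  2.036,  0.006,  1.125,  1.887]), 'joint_vel': array([ 0.005,  0.002,  0.002, -0.002, -0.007, -0.   ]), 'joint_torque': array([ -0.057, -28.541, -29.597,   0.061,   0.11 ,   0.009]), 'tcp_pos': array([358.613, 282.614, 287.301]), 'ee_rot': array([ 0.999,  0.04 ,  0.002, -0.004]), 'contact_force': array([-0.104,  0.173,  1.635]), 'ft_torque': array([-0.002, -0.159,  0.015]), 'finger_force': 49.811891913414, 'finger_gap': 29.541526051922922}
```

Request:
apply_moves --pt "26 0 0 -25 0" --pt "26 0 0 -60 0" --pt "26 0 0 -105 0" --pt "26 0 0 -150 0" --pt "26 0 0 -190 0" --newtons 80

```text
time: 13.55
tcp_pos: [357.5, 281.2, 479.1]
ee_rot: [0.999, 0.041, 0.002, -0.004]
contact_force: [0.4, 0.5, -0.5]
finger_gap: 29.2
finger_force: 78.9
```

Request:
apply_moves --pt "26 -10 40 -30 0" --pt "26 -20 80 -60 0" --pt "26 -30 120 -90 0" --pt "26 -40 160 -120 0" --pt "26 -40 160 -120 0"

```text
time: 14.05
tcp_pos: [329.9, 115.0, 599.8]
ee_rot: [0.999, 0.038, 0.005, -0.002]
contact_force: [-0.4, 0.6, -0.5]
finger_gap: 29.1
finger_force: 79.6
```

```bash
python3 - <<'E'
from h import *
st=robot.state(); print(st["tcp_pos"],st["joints"],st["time"],st["finger_gap"]); M=R.from_quat(st["ee_rot"]).as_matrix();print(M)
p=robot.get_image("wrist"); s=robot.get_image("scene"); t=robot.get_image("top")
u,v=map(int,px(s,st["tcp_pos"]-[0,0,230])); A=cv2.resize(s["pixels"][v-60:v+60,u-60:u+60,::-1],(400,400),interpolation=cv2.INTER_CUBIC)
cv2.imwrite("pics/w3.png",np.hstack([cv2.resize(p["pixels"][:,:,::-1],(400,250)),A[75:325]]))
for q in("driver_tip","driver_grip"):
  for d in robot.place_of(p,q)[:2]+robot.place_of(s,q)[:3]: print(q,d)
E
```

```text
[329.856 115.035 599.841] [-0.017 -0.503  1.797  0.005  1.838  1.48 ] 14.05 29.05958250692187
[[ 0.997  0.075  0.01 ]
 [ 0.075 -0.997  0.004]
 [ 0.01  -0.004 -1.   ]]
driver_tip {'position': [326.8, 116.9, 324.3], 'p': 0.89}
driver_tip {'position': [146.5, 400.5, 31.6], 'p': 0.83}
driver_tip {'position': [152.7, 289.4, 30.7], 'p': 0.91}
driver_tip {'position': [145.7, 401.6, 32.6], 'p': 0.89}
driver_tip {'position': [327.0, 116.1, 320.3], 'p': 0.62}
driver_grip {'position': [110.8, 294.9, 19.5], 'p': 0.8}
driver_grip {'position': [184.5, 178.9, 17.0], 'p': 0.72}
driver_grip {'position': [326.2, 119.8, 436.6], 'p': 0.81}
driver_grip {'position': [185.9, 176.2, 19.9], 'p': 0.57}
driver_grip {'position': [113.4, 293.5, 18.0], 'p': 0.56}
```

View pics/w3.png

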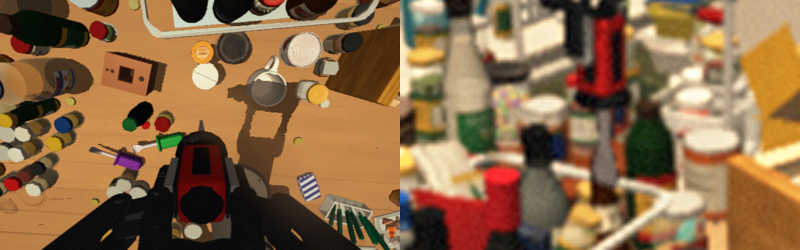

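The driver is in the grip, with its tip at about (200,128) in the left view. I'm cropping that to read the blade's orientation and tip.

```bash
python3 - <<'E'
from h import *
p=robot.get_image("wrist"); st=robot.state(); M=R.from_quat(st["ee_rot"]).as_matrix()
cv2.imwrite("pics/w4.png",cv2.resize(p["pixels"][150:310,250:410,::-1],None,fx=3.5,fy=3.5,interpolation=cv2.INTER_CUBIC))
W=cloud(p); L=(W-st["tcp_pos"])@M
m=(L[...,2]>180)&(L[...,2]<300)&(np.hypot(L[...,0],L[...,1])<40)
for a in range(200,290,10):
    Q=L[m&(L[...,2]>=a)&(L[...,2]<a+10)]
    if len(Q)>3: print(a,len(Q),Q.min(0),Q.max(0))
print(p["fx"],px(p,st["tcp_pos"]+M@[0,0,277]))
E
```

```text
200 1528 [ -4.462 -22.795 200.006] [ 19.214  22.725 208.397]
250 74 [  1.198  -3.484 251.097] [  5.531   3.259 259.887]
260 42 [  4.984  -2.196 260.   ] [  7.29    1.973 269.45 ]
270 10 [  6.439  -1.57  271.127] [  7.161   1.315 274.583]
352.95795268567457 (np.float64(322.16669619911823), np.float64(199.77635235331334))
```

View pics/w4.png

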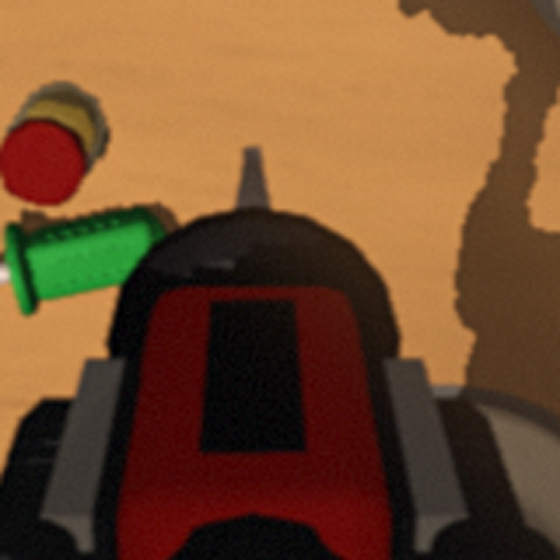

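The blade is seen edge-on at (253,180), so its width lies along tool x, and it is straight. The driver's axis is at tool x ≈ -3.8 and its tip at z ≈ 277. I'm carrying it to the tilting place, higher this time.

Request:
apply_moves --pt "26 28 30 -20 0.08" --pt "26 56 60 -40 0.16" --pt "26 84 90 -60 0.24" --pt "26 112 120 -80 0.29" --pt "26 140 150 -100 0.29"

```text
time: 14.95
tcp_pos: [484.3, -21.5, 693.4]
ee_rot: [0.995, -0.104, -0.001, -0.003]
contact_force: [0.8, 0.5, -0.1]
finger_gap: 29.1
finger_force: 79.7
```

Request:
apply_moves --pt "26 40 20 -10 0" --pt "26 80 40 -20 0" --pt "26 120 55 -30 0" --pt "26 160 60 -40 0" --pt "26 200 60 -60 0"

```text
time: 15.45
tcp_pos: [656.7, -120.0, 744.7]
ee_rot: [0.995, -0.104, -0.003, -0.004]
contact_force: [1.9, -0.6, -0.1]
finger_gap: 29.2
finger_force: 79.7
```

Request:
apply_moves --pt "26 42 0 -25 0" --pt "26 84 0 -50 0" --pt "26 126 0 -75 0" --pt "26 168 0 -100 0" --pt "26 210 0 -125 0"

```text
time: 15.95
tcp_pos: [683.7, -127.7, 752.5]
ee_rot: [0.994, -0.104, 0.016, -0.001]
contact_force: [0.6, 0.7, -0.9]
finger_gap: 29.0
finger_force: 79.7
```

```bash
cat >> h.py <<'E'
def tl():
    st=robot.state(); M=R.from_quat(st["ee_rot"]).as_matrix(); z=M[:,2]
    print(st["time"],st["tcp_pos"],st["joints"],"gap",round(st["finger_gap"],1),"tilt",np.degrees(np.arccos(-z[2])),"az",np.degrees(np.arctan2(z[1],z[0])),"x az",np.degrees(np.arctan2(M[1,0],M[0,0])),"tip",st["tcp_pos"]+M@[-3.8,0,277])
    return st,M
E
python3 -c "from h import *; tl()"
```

```text
15.95 [ 683.723 -127.727  752.482] [-0.36   0.702  0.183  0.013  2.227  1.427] gap 29.0 tilt 1.788119006407261 az -1.0536802587181158 x az -11.935417659680978 tip [ 688.649 -127.1    475.501]
```

Request:
apply_moves --pt "26 42 0 -25 0" --pt "26 84 0 -50 0" --pt "26 126 0 -75 0" --pt "26 168 0 -100 0" --pt "26 210 0 -125 0"

```text
time: 16.45
tcp_pos: [693.6, -133.5, 743.7]
ee_rot: [0.994, -0.104, 0.029, -0.001]
contact_force: [-1.2, -0.4, -1.4]
finger_gap: 28.7
finger_force: 79.6
```

Request:
apply_moves --pt "26 42 0 -25 0" --pt "26 84 0 -50 0" --pt "26 126 0 -75 0" --pt "26 168 0 -100 0" --pt "26 210 0 -125 0"

```text
time: 16.95
tcp_pos: [699.5, -137.2, 741.0]
ee_rot: [0.994, -0.104, 0.044, 0.001]
contact_force: [-0.6, 0.6, 0.0]
finger_gap: 29.4
finger_force: 79.6
```

Request:
apply_moves --pt "26 45 0 -20 0" --pt "26 90 0 -40 0" --pt "26 135 0 -60 0" --pt "26 180 0 -80 0" --pt "26 225 0 -100 0"

```text
time: 17.45
tcp_pos: [712.6, -142.0, 729.2]
ee_rot: [0.993, -0.104, 0.059, 0.002]
contact_force: [0.6, 0.7, -0.2]
finger_gap: 29.0
finger_force: 79.6
```

```bash
python3 -c "from h import *; tl()"
```

```text
17.45 [ 712.649 -141.976  729.201] [-0.367  0.736  0.184  0.031  2.106  1.43 ] gap 29.0 tilt 6.747359423912063 az -7.9884411152408985 x az -12.019586775802203 tip [ 741.188 -145.713  453.674]
```

Request:
apply_moves --pt "26 50 0 0 0" --pt "26 100 0 0 0" --pt "26 150 0 0 0" --pt "26 200 0 0 0" --pt "26 250 0 0 0"

```text
time: 17.95
tcp_pos: [755.3, -152.3, 675.7]
ee_rot: [0.992, -0.104, 0.075, 0.004]
contact_force: [-0.0, -0.0, -1.3]
finger_gap: 29.2
finger_force: 79.6
```

Request:
apply_moves --pt "26 250 0 0 0" --pt "26 500 0 0 0" --pt "26 750 0 0 0" --pt "26 1000 0 0 0" --pt "26 1250 0 0 0"

```text
time: 18.45
tcp_pos: [799.1, -163.2, 609.7]
ee_rot: [0.99, -0.104, 0.09, 0.005]
contact_force: [0.5, -0.1, -1.7]
finger_gap: 29.4
finger_force: 79.6
```

```bash
python3 -c "from h import *; tl()"
```

```text
18.45 [ 799.054 -163.227  609.712] [-0.355  0.899  0.184  0.037  1.881  1.44 ] gap 29.4 tilt 10.379705335211565 az -9.160720572884207 x az -12.055353780487708 tip [ 844.67  -170.392  336.562]
```

Request:
apply_moves --pt "26 30 0 -40 0" --pt "26 60 0 -80 0" --pt "26 90 0 -120 0" --pt "26 120 0 -160 0" --pt "26 150 0 -200 0"

```text
time: 18.95
tcp_pos: [756.2, -155.9, 687.3]
ee_rot: [0.989, -0.104, 0.107, 0.007]
contact_force: [0.3, 0.1, -1.4]
finger_gap: 28.9
finger_force: 79.6
```

Request:
apply_moves --pt "26 38 0 -32 0" --pt "26 76 0 -64 0" --pt "26 114 0 -96 0" --pt "26 152 0 -128 0" --pt "26 190 0 -160 0"

```text
time: 19.45
tcp_pos: [733.1, -152.7, 725.2]
ee_rot: [0.987, -0.104, 0.123, 0.008]
contact_force: [-0.2, 0.6, -1.0]
finger_gap: 29.2
finger_force: 79.6
```

```bash
python3 -c "from h import *; tl()"
```

```text
19.45 [ 733.138 -152.676  725.191] [-0.375  0.746  0.184  0.054  1.969  1.433] gap 29.2 tilt 14.115620172834044 az -9.777603194049597 x az -12.095441015199647 tip [ 796.108 -163.376  455.629]
```

Request:
apply_moves --pt "26 44 6 -22 0" --pt "26 88 12 -44 0" --pt "26 132 18 -66 0" --pt "26 176 24 -88 0" --pt "26 220 30 -110 0"

```text
time: 19.95
tcp_pos: [725.6, -169.0, 736.5]
ee_rot: [0.985, -0.104, 0.139, 0.01]
contact_force: [0.4, -0.4, -0.9]
finger_gap: 28.8
finger_force: 79.6
```

Request:
apply_moves --pt "26 44 6 -22 0" --pt "26 88 12 -44 0" --pt "26 132 18 -66 0" --pt "26 176 24 -88 0" --pt "26 220 30 -110 0"

```text
time: 20.45
tcp_pos: [716.5, -182.0, 750.2]
ee_rot: [0.982, -0.104, 0.156, 0.012]
contact_force: [-0.3, 0.8, -0.7]
finger_gap: 28.9
finger_force: 79.6
```

Request:
apply_moves --pt "26 46 6 -16 0" --pt "26 92 12 -32 0" --pt "26 138 18 -48 0" --pt "26 184 24 -64 0" --pt "26 230 30 -80 0"

```text
time: 20.95
tcp_pos: [717.6, -195.1, 751.3]
ee_rot: [0.98, -0.104, 0.172, 0.015]
contact_force: [0.2, 0.5, -1.3]
finger_gap: 29.2
finger_force: 79.6
```

Request:
apply_moves --pt "26 46 6 -16 0" --pt "26 92 12 -32 0" --pt "26 138 18 -48 0" --pt "26 184 24 -64 0" --pt "26 230 30 -80 0"

```text
time: 21.45
tcp_pos: [716.2, -205.9, 756.1]
ee_rot: [0.976, -0.103, 0.189, 0.018]
contact_force: [-1.1, 0.8, -1.5]
finger_gap: 29.2
finger_force: 79.6
```

```bash
python3 -c "from h import *; tl()"
```

```text
21.45 [ 716.204 -205.851  756.134] [-0.459  0.71   0.184  0.101  1.877  1.372] gap 29.2 tilt 21.84645500559807 az -11.357017797485975 x az -12.157372711946584 tip [ 813.815 -225.406  497.613]
```

Request:
apply_moves --pt "26 48 4 -10 0" --pt "26 96 8 -20 0" --pt "26 144 12 -30 0" --pt "26 192 16 -40 0" --pt "26 240 20 -50 0"

```text
time: 21.95
tcp_pos: [725.4, -211.5, 750.2]
ee_rot: [0.973, -0.103, 0.205, 0.02]
contact_force: [0.8, -0.3, -1.4]
finger_gap: 29.1
finger_force: 79.6
```

Request:
apply_moves --pt "26 48 4 -8 0" --pt "26 96 8 -16 0" --pt "26 144 12 -24 0" --pt "26 192 16 -32 0" --pt "26 240 20 -40 0"

```text
time: 22.45
tcp_pos: [734.5, -216.8, 744.6]
ee_rot: [0.969, -0.103, 0.222, 0.023]
contact_force: [-0.4, -0.4, -0.8]
finger_gap: 29.0
finger_force: 79.6
```

Request:
apply_moves --pt "26 48 4 -6 0" --pt "26 96 8 -12 0" --pt "26 144 12 -18 0" --pt "26 192 16 -24 0" --pt "26 240 20 -30 0"

```text
time: 22.95
tcp_pos: [743.7, -221.8, 739.0]
ee_rot: [0.965, -0.103, 0.239, 0.026]
contact_force: [0.2, 0.1, -1.2]
finger_gap: 28.6
finger_force: 79.6
```

Request:
apply_moves --pt "26 48 4 -6 0" --pt "26 96 8 -12 0" --pt "26 144 12 -18 0" --pt "26 192 16 -24 0" --pt "26 240 20 -30 0"

```text
time: 23.45
tcp_pos: [749.7, -225.5, 737.7]
ee_rot: [0.961, -0.103, 0.255, 0.029]
contact_force: [-0.8, -0.3, -1.3]
finger_gap: 29.2
finger_force: 79.6
```

```bash
python3 -c "from h import *; tl()"
```

```text
23.45 [ 749.664 -225.512  737.691] [-0.467  0.748  0.184  0.123  1.702  1.365] gap 29.2 tilt 29.789296742672853 az -12.611575165827086 x az -12.160971047840656 tip [ 880.736 -254.864  495.407]
```

Tilt is 29.8° at azimuth -12.6°, square to the board. Next I'll work out the shift to a point above the slot.

```bash
cat >> h.py <<'E'
C=np.array([390.8,-305,72.4]); U=np.array([.9767,-.2147,0])
D=-.5*U+np.array([0,0,.866])
def to(h,tip=277.,xo=-3.8):
    st,M=tl(); print("shift to tip",h,"above slot:",M.T@(C+D*h-(st["tcp_pos"]+M@[xo,0,tip])))
E
python3 -c "from h import *; to(110)"
```

```text
23.45 [ 749.664 -225.512  737.691] [-0.467  0.748  0.184  0.123  1.702  1.365] gap 29.2 tilt 29.789296742672853 az -12.611575165827086 x az -12.160971047840656 tip [ 880.736 -254.864  495.407]
shift to tip 110 above slot: [-617.049  151.896   25.017]
```

Request:
apply_moves --pt "26 -46 11 0 0" --pt "26 -92 22 0 0" --pt "26 -138 33 0 0" --pt "26 -184 44 0 0" --pt "26 -230 55 0 0"

```text
time: 23.95
tcp_pos: [579.4, -234.8, 644.2]
ee_rot: [0.961, -0.103, 0.256, 0.029]
contact_force: [-0.5, -0.8, -0.2]
finger_gap: 29.0
finger_force: 79.6
```

Request:
apply_moves --pt "26 -46 11 0 0" --pt "26 -92 22 0 0" --pt "26 -138 33 0 0" --pt "26 -184 44 0 0" --pt "26 -230 55 0 0.04"

```text
time: 24.45
tcp_pos: [373.0, -246.6, 530.2]
ee_rot: [0.959, -0.122, 0.256, 0.024]
contact_force: [-0.9, -1.7, -0.1]
finger_gap: 28.9
finger_force: 79.7
```

Request:
apply_moves --pt "26 -46 11 0 0" --pt "26 -92 22 0 0" --pt "26 -138 36 0 0" --pt "26 -157 42 20 0" --pt "26 -157 42 25 0"

```text
time: 24.95
tcp_pos: [243.2, -255.6, 427.8]
ee_rot: [0.959, -0.125, 0.255, 0.023]
contact_force: [-0.1, -0.2, -1.3]
finger_gap: 28.9
finger_force: 79.7
```

```bash
python3 - <<'E'
from h import *
to(110); to(15)
p=robot.get_image("wrist"); st=robot.state(); M=R.from_quat(st["ee_rot"]).as_matrix()
W=cloud(p); L=(W-st["tcp_pos"])@M
# driver edge
m=(L[...,2]>248)&(L[...,2]<285)&(np.hypot(L[...,0],L[...,1])<20)
for a in range(250,285,5):
    Q=L[m&(L[...,2]>=a)&(L[...,2]<a+5)]
    if len(Q)>3: print(a,len(Q),Q.min(0),Q.max(0))
print("tip px",px(p,st["tcp_pos"]+M@[7.2,0,277]),"slot px",px(p,C))
cv2.imwrite("pics/w5.png",p["pixels"][:,:,::-1])
E
```

```text
24.95 [ 243.158 -255.634  427.829] [-1.342 -0.68   2.266  0.476  1.341  0.428] gap 28.9 tilt 29.665230817401 az -12.58708243241857 x az -15.159189870470735 tip [ 373.771 -284.647  185.255]
shift to tip 110 above slot: [-37.539  17.812  -1.512]
24.95 [ 243.158 -255.634  427.829] [-1.342 -0.68   2.266  0.476  1.341  0.428] gap 28.9 tilt 29.665230817401 az -12.58708243241857 x az -15.159189870470735 tip [ 373.771 -284.647  185.255]
shift to tip 15 above slot: [-36.989  17.634  93.485]
250 23 [ -0.829  -3.402 252.208] [  1.14    3.287 254.903]
255 45 [ -1.188  -3.444 255.284] [  2.843   3.311 259.939]
260 30 [  1.909  -2.137 260.083] [  4.528   2.019 264.875]
265 15 [  3.162  -2.137 265.05 ] [  4.865   1.355 269.897]
270 9 [  3.955  -1.492 270.78 ] [  4.436   1.376 274.829]
275 4 [  4.008  -1.499 275.155] [  4.334   1.388 276.173]
tip px (np.float64(322.0727877777162), np.float64(187.44744861699402)) slot px (np.float64(339.280513623996), np.float64(202.8242632816917))
```

View pics/w5.png

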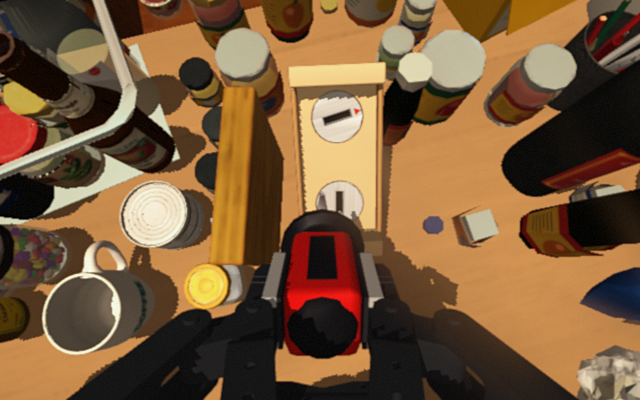

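The view shows the blade just ahead of the collar, with the open cam at (341,203) and the pine block well to the left. I'm centring over the slot and coming down close.

Request:
apply_moves --pt "26 -20 10 0 0" --pt "26 -34.5 17.6 0 0" --pt "26 -34.5 17.6 40 0" --pt "26 -34.5 17.6 75 0" --pt "26 -34.5 17.6 83 0"

```text
time: 25.5
tcp_pos: [253.3, -273.2, 339.4]
ee_rot: [0.959, -0.121, 0.255, 0.021]
contact_force: [0.9, 0.8, -1.4]
finger_gap: 28.7
finger_force: 79.7
```

Request:
apply_moves --pt "26 0 0 0 0" --pt "26 0 0 0 0"

```text
time: 25.7
tcp_pos: [252.2, -274.6, 343.2]
ee_rot: [0.959, -0.121, 0.257, 0.025]
contact_force: [0.5, -0.1, -1.5]
finger_gap: 29.0
finger_force: 79.7
```

```bash
python3 - <<'E'
from h import *
to(0,276.5,-6.6)
p=robot.get_image("wrist"); st=robot.state(); M=R.from_quat(st["ee_rot"]).as_matrix()
W=cloud(p); L=(W-st["tcp_pos"])@M
m=(np.hypot(L[...,0]-(-6.6),L[...,1])<35)&(L[...,2]>210)
hsv=cv2.cvtColor(p["pixels"],cv2.COLOR_RGB2HSV)
m1=m&(L[...,2]>260)&(L[...,2]<283)&(abs(L[...,1])<5); print("blade",m1.sum(),L[m1].min(0),L[m1].max(0))
m2=m&(L[...,2]>290)&(L[...,2]<315)&(hsv[...,2]<75); print("dark",m2.sum(),np.percentile(L[m2],[5,50,95],axis=0) if m2.sum() else 0)
m3=m&(L[...,2]>290)&(L[...,2]<315)&(hsv[...,1]<60)&(hsv[...,2]>100); print("disc",m3.sum(),np.percentile(L[m3],[1,50,99],axis=0) if m3.sum() else 0)
v,u=map(int,(px(p,st["tcp_pos"]+M@[10,0,290]))[::-1]); print(u,v)
cv2.imwrite("pics/w6.png",cv2.resize(p["pixels"][v-60:v+60,u-80:u+80,::-1],None,fx=5,fy=5,interpolation=cv2.INTER_CUBIC))
E
```

```text
25.7 [ 252.22  -274.563  343.225] [-1.328 -0.526  2.345  0.516  1.126  0.315] gap 29.0 tilt 29.895853634850877 az -12.754178625589931 x az -14.639155829381455 tip [ 383.69  -304.21   101.192]
shift to tip 0 above slot: [-5.407 -0.566 29.004]
blade 52 [  4.393  -3.152 260.257] [  6.643   1.014 276.483]
dark 21 [[ -5.036  -3.668 312.932]
 [ -3.469  -1.169 313.617]
 [ -2.341   1.339 314.843]]
disc 1624 [[-22.747 -24.258 304.223]
 [ -5.184  -3.555 305.851]
 [ 11.02   21.983 307.982]]
323 181
```

View pics/w6.png

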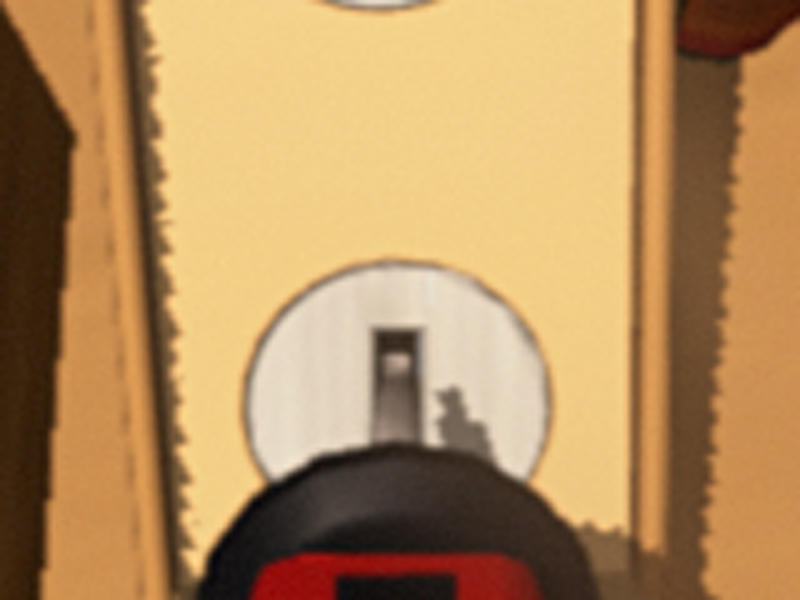

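The slot at (398,385) is in line sideways with the blade, which needs about 7 mm toward the low end. I'm centring and going in.

Request:
apply_moves --pt "26 -4 0 0 0" --pt "26 -7 0 0 0" --pt "26 -7 0 12 0" --pt "26 -7 0 24 0" --pt "26 -7 0 24 0"

```text
time: 26.25
tcp_pos: [257.2, -274.8, 316.0]
ee_rot: [0.959, -0.122, 0.256, 0.023]
contact_force: [-0.2, 0.5, -0.9]
finger_gap: 28.9
finger_force: 79.7
```

```bash
python3 - <<'E'
from h import *
to(0,276.5,-5.6)
p=robot.get_image("wrist"); st=robot.state(); M=R.from_quat(st["ee_rot"]).as_matrix(); print(M.T@st["contact_force"])
W=cloud(p); L=(W-st["tcp_pos"])@M
m=(np.hypot(L[...,0]-(-6.6),L[...,1])<35)&(L[...,2]>210)
hsv=cv2.cvtColor(p["pixels"],cv2.COLOR_RGB2HSV)
m1=m&(L[...,2]>255)&(L[...,2]<277)&(abs(L[...,1])<5); print("blade",m1.sum(),L[m1].min(0),L[m1].max(0))
m3=m&(L[...,2]>270)&(L[...,2]<295)&(hsv[...,1]<60)&(hsv[...,2]>100); print("disc",m3.sum(),np.percentile(L[m3],[1,50,99],axis=0) if m3.sum() else 0)
E
```

```text
26.25 [ 257.161 -274.797  315.971] [-1.312 -0.471  2.367  0.532  1.055  0.291] gap 28.9 tilt 29.74883620854082 az -12.418291452067193 x az -14.866881796596406 tip [ 388.203 -303.508   73.593]
shift to tip 0 above slot: [3.721 0.828 2.954]
[ 0.086 -0.239  0.64 ]
blade 108 [  0.241  -4.328 255.032] [  6.081   2.41  276.923]
disc 2088 [[-13.973 -23.223 278.581]
 [  3.557   0.441 280.134]
 [ 20.398  23.585 281.876]]
```

Request:
apply_moves --pt "26 2 0.8 0 0" --pt "26 2 0.8 3 0" --pt "26 2 0.8 6 0" --pt "26 2 0.8 9 0" --pt "26 2 0.8 9 0"

```text
time: 26.8
tcp_pos: [263.3, -277.4, 309.8]
ee_rot: [0.959, -0.122, 0.256, 0.024]
contact_force: [-0.2, -0.4, -1.6]
finger_gap: 29.1
finger_force: 79.8
```

```bash
python3 - <<'E'
from h import *
to(0,276.5,-5); st=robot.state(); M=R.from_quat(st["ee_rot"]).as_matrix(); print(M.T@st["contact_force"],M.T@st["ft_torque"])
E
```

```text
26.8 [ 263.346 -277.36   309.793] [-1.294 -0.438  2.359  0.537  1.024  0.291] gap 29.1 tilt 29.79956219710774 az -12.574674926835824 x az -14.810389394109642 tip [ 394.516 -306.487   67.533]
shift to tip 0 above slot: [ 0.17  -0.608 -5.686]
[-0.868  0.423  1.39 ] [-0.007 -0.331  0.009]
```

The tip is 5.7 mm into the slot with no force. Seating it.

Request:
apply_moves --pt "26 0 0 1.5 0" --pt "26 0 0 3 0" --pt "26 0 0 4 0" --pt "26 0 0 4 0" --newtons 100

```text
time: 27.2
tcp_pos: [265.2, -278.6, 309.7]
ee_rot: [0.959, -0.12, 0.256, 0.024]
contact_force: [-20.5, 12.0, 27.9]
finger_gap: 28.9
finger_force: 103.1
```

```bash
python3 - <<'E'
from h import *
to(0,276.5,-5); st=robot.state(); M=R.from_quat(st["ee_rot"]).as_matrix(); print(M.T@st["contact_force"],M.T@st["ft_torque"])
E
```

```text
27.2 [ 265.223 -278.577  309.67 ] [-1.289 -0.43   2.354  0.537  1.019  0.29 ] gap 28.9 tilt 29.763212045205908 az -12.536475966116162 x az -14.512256943873478 tip [ 396.258 -307.598   67.326]
shift to tip 0 above slot: [-1.435 -1.273 -6.83 ]
[ -6.014  -7.122 -35.449] [ 2.001 -2.192  0.09 ]
```

It is seated at the slot's floor with 35 N. I'm easing to a lighter press, removing the side load, and starting to turn.

Request:
apply_moves --pt "26 -0.7 -0.8 -1.2 0" --pt "26 -0.7 -0.8 -1.2 0.05" --pt "26 -0.75 0 -1.2 0.17" --pt "26 -0.9 0.6 -1.2 0.29" --pt "26 -0.9 0.6 -1.2 0.29"

```text
time: 27.7
tcp_pos: [263.6, -279.3, 309.3]
ee_rot: [0.931, -0.26, 0.257, -0.012]
contact_force: [-11.3, 3.4, 12.6]
finger_gap: 28.4
finger_force: 100.5
```

```bash
cat >> h.py <<'E'
def ft():
    to(0,276.5,-5); st=robot.state(); M=R.from_quat(st["ee_rot"]).as_matrix(); print("F",M.T@st["contact_force"],"T",M.T@st["ft_torque"])
E
python3 -c "from h import *; ft()"
```

```text
27.7 [ 263.587 -279.266  309.325] [-1.294 -0.432  2.356  0.537  1.018  0.579] gap 28.4 tilt 29.824387397258267 az -13.009895295282435 x az -33.72170101513624 tip [ 395.029 -308.42    67.217]
shift to tip 0 above slot: [-1.124 -1.743 -6.429]
F [ -3.988   0.532 -16.789] T [-0.155 -1.252 -0.049]
```

Request:
apply_moves --pt "26 -0.04 0.65 0 0.13" --pt "26 -0.17 1.3 0 0.26" --pt "26 -0.4 1.9 0 0.39" --pt "26 -0.66 2.5 0 0.52" --pt "26 -0.66 2.5 0 0.52"

```text
time: 28.2
tcp_pos: [261.8, -281.2, 308.6]
ee_rot: [0.833, -0.49, 0.245, -0.077]
contact_force: [-11.2, 2.7, 13.4]
finger_gap: 28.9
finger_force: 100.5
```

```bash
python3 -c "from h import *; ft()"
```

```text
28.2 [ 261.798 -281.187  308.58 ] [-1.302 -0.429  2.356  0.539  1.019  1.091] gap 28.9 tilt 29.8003364253631 az -13.06181294566807 x az -64.95866577022367 tip [ 394.383 -309.053   66.943]
shift to tip 0 above slot: [-1.874 -1.279 -6.425]
F [ -2.279   2.408 -17.386] T [-0.953 -0.984 -0.14 ]
```

Request:
apply_moves --pt "26 -0.04 0.65 0 0.13" --pt "26 -0.17 1.3 0 0.26" --pt "26 -0.4 1.9 0 0.39" --pt "26 -0.66 2.5 0 0.5" --pt "26 -0.66 2.5 0 0.5"

```text
time: 28.7
tcp_pos: [259.3, -281.9, 307.2]
ee_rot: [0.686, -0.681, 0.218, -0.135]
contact_force: [-14.1, 2.7, 12.4]
finger_gap: 28.9
finger_force: 100.8
```

```bash
python3 -c "from h import *; ft()"
```

```text
28.7 [ 259.278 -281.946  307.236] [-1.309 -0.43   2.359  0.539  1.02   1.582] gap 28.9 tilt 29.7178958872219 az -13.104620856133874 x az -91.30581389848277 tip [ 393.105 -309.306   66.227]
shift to tip 0 above slot: [-2.308 -1.114 -6.458]
F [ -0.943   6.262 -17.847] T [-1.932 -0.509 -0.064]
```

Request:
apply_moves --pt "26 0 1 0 0.06" --pt "26 -0.05 1.2 0 0.12" --pt "26 -0.1 1.6 0 0.18" --pt "26 -0.1 1.6 0 0.18"

```text
time: 29.1
tcp_pos: [258.0, -281.9, 306.5]
ee_rot: [-0.622, 0.739, -0.205, 0.154]
contact_force: [-13.8, 3.5, 13.1]
finger_gap: 28.9
finger_force: 100.7
```

```bash
python3 -c "from h import *; ft()"
```

```text
29.1 [ 257.996 -281.88   306.549] [-1.314 -0.432  2.362  0.54   1.022  1.757] gap 28.9 tilt 29.74807421283753 az -13.093168754087689 x az -100.26100017739297 tip [ 392.544 -309.278   65.946]
shift to tip 0 above slot: [-2.515 -1.1   -6.427]
F [ -0.615   5.836 -18.491] T [-1.729 -0.154 -0.127]
```

Request:
apply_moves --pt "26 0 0.8 0 0.05" --pt "26 -0.05 1.0 0 0.1" --pt "26 -0.1 1.2 0 0.15" --pt "26 -0.1 1.2 0 0.15"

```text
time: 29.5
tcp_pos: [257.1, -281.6, 306.0]
ee_rot: [-0.566, 0.783, -0.194, 0.169]
contact_force: [-13.2, 3.0, 12.0]
finger_gap: 28.5
finger_force: 100.8
```

```bash
python3 -c "from h import *; ft()"
```

```text
29.5 [ 257.095 -281.569  306.036] [-1.316 -0.434  2.365  0.541  1.022  1.902] gap 28.5 tilt 29.741236297815654 az -13.103667023008319 x az -107.6129719470673 tip [ 392.08  -309.104   65.695]
shift to tip 0 above slot: [-2.622 -1.094 -6.402]
F [  0.642   5.753 -17.182] T [-1.497  0.081 -0.777]
```

Torque jumped to 0.78 N m, so the cam is on its stop. I'm unloading it, withdrawing along the axis, and checking.

Request:
apply_moves --pt "26 0 -0.3 0 -0.06" --pt "26 0 -0.3 -3 -0.08" --pt "26 0 -0.3 -12 -0.08" --pt "26 0 -0.3 -40 -0.08" --pt "26 0 -0.3 -85 -0.08"

```text
time: 30.0
tcp_pos: [216.2, -269.9, 376.5]
ee_rot: [-0.596, 0.761, -0.196, 0.165]
contact_force: [0.3, -1.9, -1.2]
finger_gap: 28.5
finger_force: 105.3
```

Request:
apply_moves --pt "26 0 0 -45 0" --pt "26 0 0 -90 0" --pt "26 0 0 -100 0"

```text
time: 30.3
tcp_pos: [166.8, -260.2, 469.4]
ee_rot: [-0.595, 0.761, -0.202, 0.16]
contact_force: [0.7, -1.0, -1.2]
finger_gap: 28.7
finger_force: 105.4
```

```bash
python3 - <<'E'
from h import *
tl(); t=robot.get_image("top"); W=cloud(t); w=robot.get_image("wrist"); Ww=cloud(w)
u=U[:2]; v=np.array([.2147,.9767])
for n,p,W in(("top",t,W),("wrist",w,Ww)):
    hsv=cv2.cvtColor(p["pixels"],cv2.COLOR_RGB2HSV); Q=W-C; xr=Q[...,:2]@u; yr=Q[...,:2]@v; s=xr*.866+Q[...,2]*.5; nn=-xr*.5+Q[...,2]*.866
    r=((hsv[...,0]<8)|(hsv[...,0]>172))&(hsv[...,1]>110)&(np.hypot(s,yr)<26)&(abs(nn)<8)
    print(n,"arrow",r.sum(),np.median(s[r]),np.median(yr[r]))
    g=(abs(nn-24)<4)&(abs(yr)<38)&(s<-15)&(s>-80)
    if g.sum()>10: print("stop gap ~",g.sum(),-np.percentile(s[g],98)-30)
cv2.imwrite("pics/w7.png",w["pixels"][:,:,::-1])
E
```

```text
30.3 [ 166.792 -260.156  469.412] [-1.642 -0.827  2.259  0.514  1.609  1.789] gap 28.7 tilt 29.905275508239715 az -13.627237299264483 x az -103.87443384206551 tip [ 301.919 -289.005  229.303]
top arrow 0 nan nan
stop gap ~ 105 2.1300454657295376
wrist arrow 10 -5.014864127154215 19.40051640326938
stop gap ~ 1009 1.7657580265091433
  return _methods._mean(a, axis=axis, dtype=dtype,
  ret = ret.dtype.type(ret / rcount)
```

View pics/w7.png

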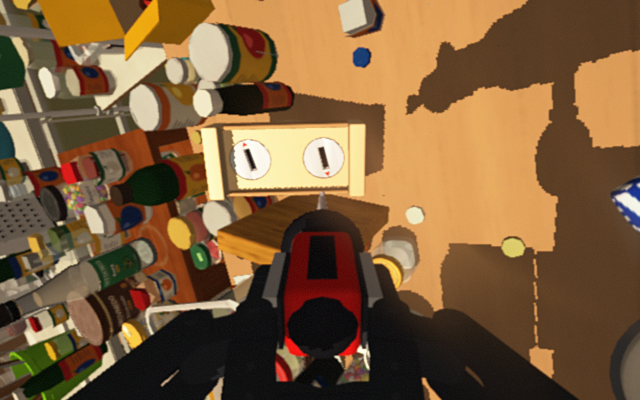

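The stop (357,160) sits against the board and the arrow has turned to about 1.32 rad. One numeric check of the gap before leaving.

```bash
python3 - <<'E'
from h import *
w=robot.get_image("wrist"); W=cloud(w); Q=W-C; v=np.array([.2147,.9767])
xr=Q[...,:2]@U[:2]; yr=Q[...,:2]@v; s=xr*.866+Q[...,2]*.5; n=-xr*.5+Q[...,2]*.866
g=w["pixels"].mean(-1)
print("lip/stop pixels by s: n median,min, brightness")
for a in range(-56,-18,2):
    m=(s>=a)&(s<a+2)&(abs(yr)<30)&(n>-40)&(n<40)
    if m.sum(): print(a,m.sum(),np.round(np.median(n[m]),1),np.round(np.percentile(n[m],2),1),np.round(np.percentile(n[m],98),1),round(g[m].mean()),round(g[m].min()))
m=(abs(n)<3)&(abs(yr)<30)&(s<90)&(s>-60); print("board s range",np.percentile(s[m],[.5,99.5]))
m=(abs(n-24)<2.5)&(abs(yr)<36)&(s<0)&(s>-80); print("stop top",np.percentile(s[m],[1,99]))
E
```

```text
lip/stop pixels by s: n median,min, brightness
-50 51 23.5 21.2 24.4 146 122
-48 100 24.0 22.2 25.6 204 182
-46 81 24.1 22.7 25.3 214 212
-44 75 24.0 22.4 25.2 214 212
-42 103 24.1 22.5 25.5 215 213
-40 102 24.0 22.5 25.4 216 213
-38 70 23.7 22.5 25.4 217 215
-36 86 24.1 22.3 25.5 218 215
-34 103 23.8 22.3 25.4 218 214
-32 147 7.5 -1.1 23.4 181 150
-30 98 -0.1 -1.5 1.7 217 209
-28 59 -0.0 -7.0 1.3 214 189
-26 87 0.0 -2.4 1.4 211 179
-24 91 -0.2 -3.4 1.2 219 185
-22 64 -0.1 -2.4 2.0 221 189
-20 87 -0.2 -2.4 1.7 223 151
board s range [-30.727  89.415]
stop top [-48.968 -31.434]
```

The stop is flush with no gap. Now back to the inner limit to take the tilt out, restoring the yaw on the way.

```bash
cat >> h.py <<'E'
def mv(t):
    st,M=tl(); print("shift",M.T@(np.array(t)-st["tcp_pos"]), "; inward -u in tool:",M.T@-U,"up:",M.T@[0,0,1])
E
python3 -c "from h import *; mv([260,40,590])"
```

```text
30.45 [ 167.794 -260.388  464.293] [-1.637 -0.822  2.266  0.514  1.604  1.79 ] gap 28.5 tilt 29.80710203794552 az -12.708845075661124 x az -103.80019422080741 tip [ 303.018 -286.99   223.98 ]
shift [-315.065  -76.296  -97.215] ; inward -u in tool: [ 0.024  0.867 -0.497] up: [-0.011 -0.497 -0.868]
```

Request:
apply_moves --pt "26 -20 -25 -40 -0.14" --pt "26 -45 -45 -75 -0.28" --pt "26 -90 -55 -88 -0.42" --pt "26 -135 -60 -90 -0.56" --pt "26 -180 -64 -91 -0.7"

```text
time: 30.95
tcp_pos: [248.5, -118.7, 587.0]
ee_rot: [0.823, -0.512, 0.231, -0.085]
contact_force: [1.4, -0.6, -1.5]
finger_gap: 28.3
finger_force: 105.1
```

Request:
apply_moves --pt "26 -30 -30 -2 -0.14" --pt "26 -60 -60 -4 -0.28" --pt "26 -88 -90 -6 -0.42" --pt "26 -92 -94 -6 -0.56" --pt "26 -92 -94 -6 -0.7"

```text
time: 31.45
tcp_pos: [287.6, 8.4, 599.9]
ee_rot: [0.947, -0.21, 0.245, -0.006]
contact_force: [-0.8, -0.3, -0.8]
finger_gap: 28.5
finger_force: 105.1
```

Request:
apply_moves --pt "26 0 0 0 -0.14" --pt "26 0 0 0 -0.17"

```text
time: 31.65
tcp_pos: [287.6, 6.2, 599.2]
ee_rot: [0.961, -0.133, 0.244, 0.015]
contact_force: [0.0, -0.4, -0.9]
finger_gap: 28.4
finger_force: 105.2
```

```bash
python3 -c "from h import *; mv([200,40,590])"
```

```text
31.65 [287.569   6.194 599.229] [-0.474 -0.886  2.026  0.129  1.525  1.397] gap 28.4 tilt 28.26916298801365 az -11.424356350936696 x az -16.326038513304173 tip [412.946 -18.85  353.471]
shift [-86.81   -9.279 -35.695] ; inward -u in tool: [-0.879  0.049 -0.474] up: [ 0.472 -0.036 -0.881]
```

Request:
apply_moves --pt "26 -44 2 -22 0" --pt "26 -88 4 -44 0" --pt "26 -132 6 -66 0" --pt "26 -176 8 -88 0" --pt "26 -220 10 -110 0"

```text
time: 32.15
tcp_pos: [224.3, 91.8, 635.8]
ee_rot: [0.963, -0.139, 0.231, 0.025]
contact_force: [1.2, -0.1, -2.0]
finger_gap: 28.6
finger_force: 105.2
```

Request:
apply_moves --pt "26 -46 2 -18 0" --pt "26 -92 4 -36 0" --pt "26 -138 6 -54 0" --pt "26 -184 8 -72 0" --pt "26 -230 10 -90 0"

```text
time: 32.65
tcp_pos: [76.1, 179.7, 635.9]
ee_rot: [0.963, -0.138, 0.23, 0.034]
contact_force: [-0.3, 1.8, -0.3]
finger_gap: 28.3
finger_force: 105.2
```

```bash
python3 -c "from h import *; mv([200,40,590])"
```

```text
32.65 [ 76.099 179.707 635.945] [ 0.823 -0.941  1.966 -0.437  1.866  2.497] gap 28.3 tilt 26.884329132567622 az -16.48383509559803 x az -16.3538867036094 tip [192.956 145.12  387.165]
shift [120.348  99.052 112.629] ; inward -u in tool: [-0.89   0.069 -0.451] up: [ 0.452  0.001 -0.892]
```

The wrist slid round the base rather than untilting. I'll return to the radial line, where it worked before, and push from there.

```bash
python3 -c "
from h import *
mv([260,150,600]); mv([310,-68,570])"
```

```text
32.65 [ 76.099 179.707 635.945] [ 0.823 -0.941  1.966 -0.437  1.866  2.497] gap 28.3 tilt 26.884329132567622 az -16.48383509559803 x az -16.3538867036094 tip [192.956 145.12  387.165]
shift [148.595 -23.394 115.612] ; inward -u in tool: [-0.89   0.069 -0.451] up: [ 0.452  0.001 -0.892]
32.65 [ 76.099 179.707 635.945] [ 0.823 -0.941  1.966 -0.437  1.866  2.497] gap 28.3 tilt 26.884329132567622 az -16.48383509559803 x az -16.3538867036094 tip [192.956 145.12  387.165]
shift [232.569 171.629 192.021] ; inward -u in tool: [-0.89   0.069 -0.451] up: [ 0.452  0.001 -0.892]
```

Request:
apply_moves --pt "26 37 -6 29 0" --pt "26 74 -12 58 0" --pt "26 111 -18 87 0" --pt "26 148 -23 115 0" --pt "26 158 15 123 0"

```text
time: 33.15
tcp_pos: [266.5, 110.9, 593.1]
ee_rot: [0.965, -0.137, 0.223, 0.033]
contact_force: [0.5, -2.1, -2.3]
finger_gap: 28.6
finger_force: 105.3
```

Request:
apply_moves --pt "26 16 39 17 0" --pt "26 32 78 34 0" --pt "26 48 117 50 0" --pt "26 75 156 69 0" --pt "26 75 156 69 0"

```text
time: 33.65
tcp_pos: [311.7, -71.4, 568.3]
ee_rot: [0.963, -0.144, 0.228, 0.031]
contact_force: [-0.4, 0.8, -1.1]
finger_gap: 28.7
finger_force: 105.3
```

```bash
python3 -c "
from h import *
mv([230,-50,560])"
```

```text
33.65 [311.653 -71.44  568.253] [-0.69  -0.797  2.046  0.178  1.463  1.197] gap 28.7 tilt 26.569637986251347 az -16.31913234861676 x az -17.070539412613236 tip [ 427.311 -105.256  318.807]
shift [-79.134   3.296 -30.364] ; inward -u in tool: [-0.891  0.079 -0.446] up: [ 0.447 -0.005 -0.894]
```

Request:
apply_moves --pt "26 -45 3 -20 0" --pt "26 -90 6 -40 0" --pt "26 -135 9 -60 0" --pt "26 -180 12 -80 0" --pt "26 -225 15 -100 0"

```text
time: 34.15
tcp_pos: [259.4, -47.1, 603.0]
ee_rot: [0.966, -0.141, 0.214, 0.032]
contact_force: [0.0, -0.4, -0.4]
finger_gap: 28.5
finger_force: 105.4
```

```bash
python3 -c "
from h import *
mv([230,-50,560])"
```

```text
34.15 [259.386 -47.055 603.044] [-0.763 -0.942  2.032  0.194  1.657  1.153] gap 28.5 tilt 24.953737160300438 az -16.67819417392864 x az -16.56026421099837 tip [368.03  -79.612 350.299]
shift [-42.936  11.175  27.507] ; inward -u in tool: [-0.904  0.073 -0.421] up: [ 0.422  0.001 -0.907]
```

Request:
apply_moves --pt "26 -49 3 -5 0" --pt "26 -98 6 -10 0" --pt "26 -147 9 -15 0" --pt "26 -196 12 -20 0" --pt "26 -245 15 -25 0"

```text
time: 34.65
tcp_pos: [256.9, -25.4, 601.0]
ee_rot: [0.969, -0.143, 0.197, 0.034]
contact_force: [-0.6, -0.0, -0.8]
finger_gap: 28.5
finger_force: 105.3
```

```bash
python3 -c "
from h import *
mv([230,-50,560])"
```

```text
34.65 [256.95  -25.409 600.957] [-0.659 -0.943  2.033  0.133  1.671  1.243] gap 28.5 tilt 23.01731385006602 az -18.072422382221035 x az -16.65886041062301 tip [356.565 -58.006 344.525]
shift [-33.286  30.99   30.661] ; inward -u in tool: [-0.918  0.078 -0.389] up: [ 0.391  0.009 -0.92 ]
```

Request:
apply_moves --pt "26 -46 20 0 0" --pt "26 -92 40 0 0" --pt "26 -138 55 0 0" --pt "26 -187 67 0 0" --pt "26 -236 79 0 0"

```text
time: 35.15
tcp_pos: [249.3, -66.3, 591.3]
ee_rot: [0.973, -0.143, 0.18, 0.032]
contact_force: [-0.9, 0.0, -0.7]
finger_gap: 28.4
finger_force: 105.3
```

Request:
apply_moves --pt "26 -49 10 -2 0" --pt "26 -98 20 -4 0" --pt "26 -147 30 -6 0" --pt "26 -196 40 -8 0" --pt "26 -245 50 -10 0"

```text
time: 35.65
tcp_pos: [229.5, -108.5, 588.0]
ee_rot: [0.976, -0.143, 0.164, 0.027]
contact_force: [0.4, -0.5, -1.1]
finger_gap: 28.7
finger_force: 105.3
```

```bash
python3 -c "
from h import *
mv([230,-50,560])"
```

```text
35.65 [ 229.504 -108.492  588.016] [-1.073 -0.943  2.053  0.234  1.782  0.867] gap 28.7 tilt 19.075592934241683 az -17.586633783533806 x az -16.641546545703697 tip [ 312.36  -134.817  324.985]
shift [-24.538 -56.298  20.856] ; inward -u in tool: [-0.943  0.076 -0.325] up: [ 0.327  0.005 -0.945]
```

Untilting now runs at about 2° per call, and I'm correcting the sideways drift as it goes.

Request:
apply_moves --pt "26 -49 -10 -4 0" --pt "26 -98 -20 -8 0" --pt "26 -147 -20 -12 0" --pt "26 -196 -20 -16 0" --pt "26 -245 -20 -20 0"

```text
time: 36.15
tcp_pos: [217.5, -114.6, 596.6]
ee_rot: [0.978, -0.143, 0.147, 0.021]
contact_force: [-1.5, -0.2, -1.3]
finger_gap: 28.8
finger_force: 105.3
```

Request:
apply_moves --pt "26 -49 4 -4 0" --pt "26 -98 8 -8 0" --pt "26 -147 12 -12 0" --pt "26 -196 16 -16 0" --pt "26 -245 20 -20 0"

```text
time: 36.65
tcp_pos: [151.2, -175.8, 605.5]
ee_rot: [0.98, -0.142, 0.136, 0.01]
contact_force: [0.9, 0.1, -1.7]
finger_gap: 28.8
finger_force: 105.3
```

```bash
python3 -c "
from h import *
mv([230,-50,560])"
```

```text
36.65 [ 151.187 -175.83   605.489] [-1.592 -0.943  2.012  0.297  2.002  0.4  ] gap 28.8 tilt 15.689872616500171 az -12.266634108095486 x az -16.58534920610306 tip [ 220.879 -190.701  337.786]
shift [  25.879 -141.953   57.392] ; inward -u in tool: [-0.96   0.068 -0.27 ] up: [ 0.27  -0.02  -0.963]
```

Request:
apply_moves --pt "26 30 -36 10 0" --pt "26 55 -75 20 0" --pt "26 66 -115 30 0" --pt "26 66 -152 37 0" --pt "26 20 -150 30 0"

```text
time: 37.15
tcp_pos: [240.6, -41.5, 590.1]
ee_rot: [0.982, -0.141, 0.128, 0.008]
contact_force: [0.7, 1.7, -0.3]
finger_gap: 29.0
finger_force: 105.3
```

Request:
apply_moves --pt "26 -49 6 -4 0" --pt "26 -98 12 -8 0" --pt "26 -147 18 -12 0" --pt "26 -196 24 -16 0"

```text
time: 37.55
tcp_pos: [228.8, -42.1, 607.8]
ee_rot: [0.983, -0.144, 0.112, 0.009]
contact_force: [0.6, -0.2, -0.9]
finger_gap: 28.9
finger_force: 105.3
```

```bash
python3 -c "
from h import *
mv([230,-50,560])"
```

```text
37.55 [228.766 -42.067 607.843] [-0.807 -0.943  2.003  0.13   1.89   1.107] gap 28.9 tilt 12.87628677425811 az -12.735771573604822 x az -16.723039359325625 tip [285.427 -54.609 336.964]
shift [-7.259  7.976 47.298] ; inward -u in tool: [-0.972  0.072 -0.223] up: [ 0.222 -0.015 -0.975]
```

Request:
apply_moves --pt "26 -49 6 2 0" --pt "26 -98 12 4 0" --pt "26 -147 18 6 0" --pt "26 -196 24 8 0" --pt "26 -245 30 10 0"

```text
time: 38.05
tcp_pos: [220.2, -42.9, 616.8]
ee_rot: [0.985, -0.143, 0.094, 0.008]
contact_force: [0.1, 0.2, -1.3]
finger_gap: 28.5
finger_force: 105.3
```

Request:
apply_moves --pt "26 -49 6 2 0" --pt "26 -98 12 4 0" --pt "26 -147 18 6 0" --pt "26 -196 24 8 0" --pt "26 -245 30 10 0"

```text
time: 38.55
tcp_pos: [207.8, -47.4, 633.2]
ee_rot: [0.987, -0.143, 0.077, 0.006]
contact_force: [0.4, 0.1, -1.1]
finger_gap: 29.0
finger_force: 105.3
```

```bash
python3 -c "
from h import *
mv([230,-50,580])"
```

```text
38.55 [207.826 -47.36  633.23 ] [-0.895 -0.943  1.946  0.106  2.015  1.016] gap 29.0 tilt 8.868121513871923 az -12.939494313806644 x az -16.563121719870175 tip [245.845 -55.852 358.957]
shift [13.555 -3.245 56.017] ; inward -u in tool: [-0.986  0.071 -0.154] up: [ 0.154 -0.01  -0.988]
```

Request:
apply_moves --pt "26 -49 5 4 0" --pt "26 -98 10 8 0" --pt "26 -147 15 12 0" --pt "26 -196 20 16 0" --pt "26 -245 25 20 0"

```text
time: 39.05
tcp_pos: [193.1, -55.8, 651.0]
ee_rot: [0.988, -0.143, 0.06, 0.004]
contact_force: [0.4, 0.6, -1.5]
finger_gap: 28.5
finger_force: 105.3
```

Request:
apply_moves --pt "26 -49 4 5 0" --pt "26 -98 8 10 0" --pt "26 -147 12 15 0" --pt "26 -196 16 20 0" --pt "26 -245 20 25 0"

```text
time: 39.55
tcp_pos: [170.4, -75.6, 672.7]
ee_rot: [0.989, -0.143, 0.045, -0.0]
contact_force: [0.8, -0.5, -1.2]
finger_gap: 28.8
finger_force: 105.3
```

```bash
python3 -c "
from h import *
mv([230,-50,580])"
```

```text
39.55 [170.383 -75.583 672.744] [-1.19  -0.943  1.856  0.095  2.183  0.724] gap 28.8 tilt 5.110081492364952 az -7.630611616268521 x az -16.507149331825204 tip [191.207 -77.783 396.51 ]
shift [ 41.535 -40.134  97.335] ; inward -u in tool: [-0.994  0.07  -0.089] up: [ 0.088 -0.014 -0.996]
```

Request:
apply_moves --pt "26 15 -15 40 0" --pt "26 32 -30 80 0" --pt "26 50 -48 107 0" --pt "26 5 -48 107 0" --pt "26 -44 -48 107 0"

```text
time: 40.05
tcp_pos: [217.0, -28.8, 578.1]
ee_rot: [0.989, -0.142, 0.027, -0.001]
contact_force: [-0.3, -0.3, -1.6]
finger_gap: 28.7
finger_force: 105.2
```

Request:
apply_moves --pt "26 -49 0 2 0" --pt "26 -98 0 4 0" --pt "26 -147 0 6 0" --pt "26 -196 0 8 0"

```text
time: 40.45
tcp_pos: [207.1, 5.3, 602.6]
ee_rot: [0.989, -0.145, 0.013, 0.003]
contact_force: [-0.3, 0.6, -1.1]
finger_gap: 28.6
finger_force: 105.3
```

```bash
python3 -c "
from h import *
mv([230,-50,580])"
```

```text
40.45 [207.099   5.345 602.562] [-0.596 -0.943  2.008  0.007  2.052  1.269] gap 28.6 tilt 1.5026119493493757 az -20.40975479788502 x az -16.660756881742284 tip [210.268   3.901 325.558]
shift [37.204 46.416 23.623] ; inward -u in tool: [-0.997  0.074 -0.026] up: [ 0.026  0.002 -1.   ]
```

Request:
apply_moves --pt "26 -49 3 0 0" --pt "26 -98 6 0 0" --pt "26 -147 9 0 0"

```text
time: 40.75
tcp_pos: [187.0, 45.8, 629.3]
ee_rot: [0.989, -0.145, -0.002, 0.009]
contact_force: [0.4, 0.2, -1.4]
finger_gap: 28.8
finger_force: 105.3
```

```bash
python3 - <<'E'
from h import *
mv([350,200,560])
p=robot.get_image("wrist"); st=robot.state(); M=R.from_quat(st["ee_rot"]).as_matrix(); L=(cloud(p)-st["tcp_pos"])@M
m=(np.hypot(L[...,0]+4,L[...,1])<30)&(L[...,2]>195)&(L[...,2]<206);print("collar",L[m].min(0),L[m].max(0))
m=(np.hypot(L[...,0]+4,L[...,1])<20)&(L[...,2]>255)&(L[...,2]<285);print("blade",m.sum(),L[m].min(0),L[m].max(0), L[m&(L[...,2]>270)].mean(0))
E
```

```text
40.75 [187.013  45.83  629.308] [-0.417 -0.943  1.951 -0.021  2.132  1.434] gap 28.8 tilt 0.9979519540746394 az -109.44619844650337 x az -16.66778349724524 tip [181.767  42.371 352.354]
shift [ 111.978 -195.615   65.821] ; inward -u in tool: [-0.997  0.074  0.002] up: [-0.001  0.017 -1.   ]
collar [ -3.499 -22.155 195.007] [ 20.107  23.218 205.999]
blade 109 [  2.418  -2.903 255.099] [  7.891   3.845 276.85 ] [  7.452   0.457 273.587]
```

Upright within 1°, with the driver straight in the grip. To the block.

Request:
apply_moves --pt "26 14 -42 0 0" --pt "26 28 -84 0 0" --pt "26 42 -126 10 0" --pt "26 55 -166 30 0" --pt "26 68 -205 50 0"

```text
time: 41.3
tcp_pos: [310.1, 222.0, 575.5]
ee_rot: [0.99, -0.144, -0.002, 0.007]
contact_force: [0.6, -1.1, -0.6]
finger_gap: 28.5
finger_force: 105.3
```

Request:
apply_moves --pt "26 12 -28 35 0" --pt "26 24 -56 75 0" --pt "26 24 -56 95 0" --pt "26 24 -56 95 0"

```text
time: 41.7
tcp_pos: [347.4, 265.2, 475.5]
ee_rot: [0.989, -0.144, -0.006, 0.01]
contact_force: [-0.5, 0.3, -1.3]
finger_gap: 28.4
finger_force: 105.2
```

```bash
cat >> h.py <<'E'
def blk(h,B=(355.2,283.3),tip=(-3.6,0.4,277)):
    st,M=tl(); print("to block tip",h, M.T@(np.array([*B,h])-(st["tcp_pos"]+M@np.array(tip))), "F",M.T@st["contact_force"])
E
python3 - <<'E'
from h import *
blk(150)
p=robot.get_image("wrist"); W=cloud(p); st=robot.state(); M=R.from_quat(st["ee_rot"]).as_matrix(); L=(W-st["tcp_pos"])@M
B=(abs(W[...,2]-80)<6)&(np.hypot(W[...,0]-355,W[...,1]-283)<66); print("block",B.sum(),cv2.minAreaRect(W[B][:,:2].astype(np.float32)))
m=(np.hypot(L[...,0]+4,L[...,1])<20)&(L[...,2]>265)&(L[...,2]<285);print("blade",m.sum(),L[m].max(0),L[m].mean(0))
H=(np.hypot(W[...,0]-355,W[...,1]-283)<24)&(W[...,2]<74)&(W[...,2]>-5); print("hole",H.sum(),np.nanpercentile(W[H],[2,50,98],axis=0) if H.sum() else 0)
E
```

```text
41.7 [347.437 265.172 475.467] [ 0.377 -0.246  1.849 -0.011  1.559  2.238] gap 28.4 tilt 1.3675021446505646 az -130.9585476155234 x az -16.57247528726127 tip [339.461 261.264 198.583]
to block tip 150 [  9.078 -27.058  47.926] F [-0.575 -0.171  1.336]
block 5769 ((354.9149169921875, 283.45928955078125), (100.1870346069336, 72.7146987915039), 79.21647644042969)
blade 38 [  6.077   2.132 278.27 ] [  5.524   0.151 270.083]
hole 709 [[338.593 273.516  -1.816]
 [343.272 289.358  22.434]
 [364.21  300.001  71.981]]
```

Request:
apply_moves --pt "26 5 -14 10 0" --pt "26 9.6 -27 30 0" --pt "26 9.6 -27 65 0" --pt "26 9.6 -27 85 0" --pt "26 9.6 -27 85 0"

```text
time: 42.25
tcp_pos: [363.2, 286.6, 393.2]
ee_rot: [0.989, -0.144, -0.004, 0.009]
contact_force: [-0.5, 0.9, -0.4]
finger_gap: 28.9
finger_force: 105.2
```

```bash
python3 - <<'E'
from h import *
blk(80,(354.9,283.5),(-4.3,.2,277))
p=robot.get_image("wrist"); W=cloud(p); st=robot.state(); M=R.from_quat(st["ee_rot"]).as_matrix(); L=(W-st["tcp_pos"])@M
m=(np.hypot(L[...,0]+4,L[...,1])<20)&(L[...,2]>262)&(L[...,2]<283);print("blade",m.sum(),L[m].max(0),L[m].mean(0))
E
```

```text
42.25 [363.152 286.602 393.239] [ 0.409 -0.125  1.907 -0.011  1.376  2.272] gap 28.9 tilt 1.1022996142794783 az -122.89737568382643 x az -16.60161295319778 tip [356.616 283.214 116.31 ]
to block tip 80 [-1.03  -0.655 36.317] F [-0.762 -0.694  0.382]
blade 49 [  6.156   2.482 277.099] [  5.378   0.388 267.812]
```

Request:
apply_moves --pt "26 -0.7 -0.6 12 0" --pt "26 -0.7 -0.6 28 0" --pt "26 -0.7 -0.6 40 0" --pt "26 -0.7 -0.6 52 0" --pt "26 -0.7 -0.6 60 0"

```text
time: 42.8
tcp_pos: [362.1, 287.1, 333.3]
ee_rot: [0.99, -0.144, -0.003, 0.008]
contact_force: [-0.1, -0.9, -1.0]
finger_gap: 28.6
finger_force: 105.2
```

```bash
python3 -c "
from h import *
blk(10,(354.9,283.5),(-4.3,.2,277))"
```

```text
42.8 [362.07  287.142 333.273] [ 0.411 -0.065  1.975 -0.011  1.246  2.274] gap 28.6 tilt 1.019967384243751 az -119.21198454843922 x az -16.52625819874876 tip [356.02  283.919  56.332]
to block tip 10 [-0.274 -0.284 46.341] F [0.191 0.844 1.043]
```

The tip is well down the hole with no force. Lowering the rest of the way.

Request:
apply_moves --pt "26 -0.2 -0.2 12 0" --pt "26 -0.2 -0.2 24 0" --pt "26 -0.2 -0.2 35 0" --pt "26 -0.2 -0.2 41 0" --pt "26 -0.2 -0.2 43 0"

```text
time: 43.3
tcp_pos: [361.3, 286.7, 289.9]
ee_rot: [0.99, -0.144, -0.004, 0.009]
contact_force: [-0.2, 0.3, -1.1]
finger_gap: 28.9
finger_force: 105.2
```

Request:
apply_moves --pt "26 0 0 1.5 0" --pt "26 0 0 3 0" --pt "26 0 0 3 0"

```text
time: 43.6
tcp_pos: [361.6, 286.8, 288.1]
ee_rot: [0.99, -0.144, -0.003, 0.008]
contact_force: [0.4, -0.5, -0.7]
finger_gap: 29.2
finger_force: 105.2
```

```bash
python3 -c "
from h import *
blk(10,(354.9,283.5),(-4.3,.2,277))"
```

```text
43.6 [361.639 286.773 288.129] [ 0.411 -0.005  2.014 -0.012  1.146  2.275] gap 29.2 tilt 0.9975983062659521 az -118.19628835251402 x az -16.522349384054326 tip [355.717 283.603  11.184]
to block tip 10 [-0.25   0.111  1.193] F [0.568 0.358 0.713]
```

Request:
apply_moves --pt "26 0 0 0.8 0" --pt "26 0 0 1.6 0" --pt "26 0 0 1.6 0"

```text
time: 43.9
tcp_pos: [361.8, 286.8, 287.5]
ee_rot: [0.99, -0.144, -0.003, 0.008]
contact_force: [-3.5, -1.4, 6.6]
finger_gap: 28.8
finger_force: 106.6
```

Request:
apply_moves --pt "34 0 0 0 0" --pt "45 0 0 0 0" --pt "60 0 0 0 0" --pt "60 0 0 0 0" --newtons 20

```text
time: 44.3
tcp_pos: [361.5, 286.7, 286.2]
ee_rot: [0.99, -0.144, -0.003, 0.008]
contact_force: [-0.4, -0.2, 0.2]
finger_gap: 60.5
finger_force: 0.0
```

Request:
apply_moves --pt "62 0 0 -20 0" --pt "62 0 0 -60 0" --pt "62 0 0 -110 0" --pt "62 0 0 -160 0" --pt "62 -50 0 -180 0"

```text
time: 44.8
tcp_pos: [321.1, 302.2, 470.8]
ee_rot: [0.989, -0.146, 0.001, 0.006]
contact_force: [-0.2, 0.9, -0.0]
finger_gap: 62.1
finger_force: 0.0
```

Request:
apply_moves --pt "62 -50 0 0 0" --pt "62 -60 0 0 0"

```text
time: 45.0
tcp_pos: [258.0, 320.5, 466.3]
ee_rot: [0.99, -0.142, -0.003, 0.007]
contact_force: [0.2, 0.4, -0.2]
finger_gap: 62.0
finger_force: 0.0
```

```bash
python3 - <<'E'
from h import *
st,M=tl(); p=robot.get_image("wrist"); t=robot.get_image("top")
for n,q in(("w",p),("t",t)):
    W=cloud(q); hsv=cv2.cvtColor(q["pixels"],cv2.COLOR_RGB2HSV)
    r=((hsv[...,0]<8)|(hsv[...,0]>172))&(hsv[...,1]>120)&(np.hypot(W[...,0]-355,W[...,1]-283)<40)&(W[...,2]>132)
    P=W[r]; print(n,len(P),np.percentile(P[:,2],[50,95]),cv2.minAreaRect(P[:,:2].astype(np.float32))) if len(P)>5 else print(n,len(P))
u=U[:2]; v=np.array([.2147,.9767]); W=cloud(t); Q=W-C; xr=Q[...,:2]@u; yr=Q[...,:2]@v; s=xr*.866+Q[...,2]*.5; n=-xr*.5+Q[...,2]*.866
g=(abs(n-24)<4)&(abs(yr)<36)&(s<-15)&(s>-80); print("stop top range",np.percentile(s[g],[2,98]))
for q in "spice_jar shaker small_jar tomato_tin sweets_jar mug".split():
    print(q,[(np.round(d["position"]).tolist(),round(d["p"],2)) for d in robot.place_of(t,q)[:2]])
E
```

```text
45.0 [258.016 320.498 466.33 ] [ 0.6   -0.32   1.926 -0.007  1.55   2.456] gap 62.0 tilt 0.8966876162671876 az -120.15600773526808 x az -16.335841351436525 tip [252.192 317.819 189.378]
w 777 [146.097 148.651] ((356.3994140625, 285.22210693359375), (30.318758010864258, 29.70879554748535), 73.70697784423828)
t 66 [145.656 151.779] ((354.4257507324219, 283.98455810546875), (31.17460060119629, 29.652881622314453), 76.72642517089844)
stop top range [-49.017 -31.487]
spice_jar [([417.0, 121.0, 2.0], 0.58)]
shaker [([365.0, 112.0, 2.0], 0.63), ([434.0, -103.0, 1.0], 0.6)]
small_jar [([339.0, -150.0, 2.0], 0.52)]
tomato_tin [([433.0, -105.0, -0.0], 0.96), ([428.0, 59.0, 1.0], 0.16)]
sweets_jar [([430.0, 57.0, -1.0], 0.6)]
mug [([363.0, -35.0, -2.0], 0.83)]
```

```bash
python3 -c "from plant import robot; print(robot.sign_off())"
```

```text
the job is handed in; nothing more can be done
None
```

I pushed the end stop in, turned the lower cam to its hard stop so the end stop measures flush, put the screwdriver back home in its block, and handed the job in at 45 s with the jars, tin and mug where they started; no verdict was returned.

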